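Lock the sample boxes and rod them into the freezer rack

TASK

Lock every sample box on the bench by pressing the black button in each of its two ends fully in on the nose of the closing bracket, turning the box round in between, and once they are locked have them all standing upright on the floor of the freezer rack's bays, one to a bay. Only then slide the retaining rod through the bores of both end plates, over the boxes, until its handle is up against the plate, and let go of it. Leave the bottle, the beaker and the tip box alone.

Things in the scene. Friction and masses are not known exactly. Their poses are not given: they have to be found in the camera images.
- rack: metal freezer rack lying on its back, fixed to the bench: three open-topped bays in a row along y, each 46 (x) by 54 mm (y) inside, and an upright end plate (60 wide, 94 high, 8 thick) at each end, at y = +-84 to +-92 mm. Side walls 20 mm, dividers 28 mm high above the bench. Each end plate has a 14 mm through bore at x = 0, z = 76 mm. Origin: centre of the underside; z up
- rack_axis (a point): point on the common axis of the two bores, midway between the end plates, 76 mm above the bench; the axis runs along its y; the bores' outer mouths are at y = -92 and +92 mm
- bay_left (a point): centre of the floor of the bay at rack y = +57 mm, 6 mm above the bench
- bay_middle (a point): centre of the floor of the middle bay
- bay_right (a point): centre of the floor of the bay at rack y = -57 mm
- rod: retaining rod, 220 g: square dark steel handle 45 mm long (x), 24 x 24 mm, and a light tube, 10 mm thick, 200 mm long with round tip, from the handle's end face along +x. Origin: centre of the handle, on the axis. On the bench it lies level, axis 12 mm up (weight is in the handle). The handle cannot enter the bores: it is the stop; fully home the tip is 16 mm out of the far plate
- rod_tip (a point): end of the rod's round tip, 222.5 mm from the rod's origin along its x
- press: closing bracket fixed to the bench: steel base plate 85 x 70 x 8 mm and an upright steel plate 60 mm wide, 70 mm high, its front face 10 mm to -x of the origin; from that face a steel nose 12 mm wide, 8 mm high, 16 mm long points along -x, its axis 50 mm above the bench. Origin: on the bench under the bracket
- press_nose (a point): centre of the nose's end face; the nose points along this point's -x
- box1: white sample box, grey lid, 130 g, 48 mm long (x), 40 wide (y), 55 high; may be absent. Origin: centre of the underside. Each end (+x, -x) has a window 20 mm wide, 16 high, centred 27 mm above the underside, with a black lock button, flush at first; pushed 8 mm in it is home and stays (friction 3 N, no spring). Only a slim thing like the bracket's nose fits in. Grip the plain long sides
- box1_lock_a (a joint): lock button in the +x end of box1: 0 flush with the end face (open), 0.008 m pushed fully in (locked)
- box1_lock_b (a joint): lock button in the -x end of box1: 0 flush with the end face (open), 0.008 m pushed fully in (locked)
- box2: white sample box, grey lid, 130 g, 48 mm long (x), 40 wide (y), 55 high; may be absent. Origin: centre of the underside. Each end (+x, -x) has a window 20 mm wide, 16 high, centred 27 mm above the underside, with a black lock button, flush at first; pushed 8 mm in it is home and stays (friction 3 N, no spring). Only a slim thing like the bracket's nose fits in. Grip the plain long sides
- box2_lock_a (a joint): lock button in the +x end of box2: 0 flush with the end face (open), 0.008 m pushed fully in (locked)
- box2_lock_b (a joint): lock button in the -x end of box2: 0 flush with the end face (open), 0.008 m pushed fully in (locked)
- box3: white sample box, grey lid, 130 g, 48 mm long (x), 40 wide (y), 55 high; may be absent. Origin: centre of the underside. Each end (+x, -x) has a window 20 mm wide, 16 high, centred 27 mm above the underside, with a black lock button, flush at first; pushed 8 mm in it is home and stays (friction 3 N, no spring). Only a slim thing like the bracket's nose fits in. Grip the plain long sides
- box3_lock_a (a joint): lock button in the +x end of box3: 0 flush with the end face (open), 0.008 m pushed fully in (locked)
- box3_lock_b (a joint): lock button in the -x end of box3: 0 flush with the end face (open), 0.008 m pushed fully in (locked)
- bottle: amber bottle, 64 mm wide, 130 mm high, not part of the job. Origin: centre of the underside
- beaker: empty glass beaker, 70 mm wide, 85 mm high, not part of the job. Origin: centre of the underside
- tipbox: box of pipette tips, 122 x 82 x 57 mm, not part of the job. Origin: centre of the underside
There are look-alikes about, which are no part of the job. What is shaped like the box2 but green is not meant. Leave any red look-alike of the box3 alone.

How it is judged:
By the outcome, as a careful person would: the job done as asked, in the order asked, and still so for the second after the job is handed in, with the robot touching nothing.
Of box1, box2, box3 only 2 to 3 are there at a start; the rules pass over those that are not, and their reading is None.
At some moment in a run one of box1, box2, box3 may be knocked a few centimetres aside while the robot is not near it.
Once in a run the grip may slacken for a moment while it holds something.
It also fails if it takes over 210 s, if anything falls off the work surface, if the arm or the gripper's body presses on something with over 40 N, if the wrist force passes 120 N, or if a joint passes its speed limit or range.

ROBOT

A 6-joint arm with a two-finger parallel gripper is mounted at the origin on the work surface. World frame = base frame: x ahead of the robot, y to its left, z up, the work surface at z = 0. Lengths are in m, angles in rad, forces in N, time in s.
With the tool pointing down it reaches from about 0.35 to 0.85 m from the base axis. Payload 8.1 kg.
Tool frame: the origin (TCP) lies at the very end of the fingers, on their centre line; the grasp point (between the pads) lies 19 mm behind it (robot.pinch_z is the distance from the TCP to the grasp point, in m); y points along the fingers, x is the direction in which the jaws open and shut, and the axes are right-handed (so a half turn about y gives the same grasp; the last joint's range is limited). The gripper opens to 93 mm and grips with 3 to 60 N. Pads are 15 mm wide; open, the fingers measure 128 mm over their backs; the gripper's body (75 mm by 188 mm) begins 65 mm behind the grasp point.
Start: joints at [-1.289, 0.13, 1.488, -0, 1.523, -0.085], TCP at [0.215, -0.56, 0.219] pointing down, gripper open.
Joint ranges: [-2.96, 2.96], [-0.89, 2.26], [0.02, 2.5], [-1.34, 4.48], [0, 2.73], [-2.66, 2.66]. Speed limits (rad/s): [2.39, 2.39, 2.79, 3.14, 3.14, 3.14].

INTERFACE

Orientations are given as a rotation vector (axis times angle).
In Python, from plant import robot gives the robot as it stands.
- The arm moves only by the shell command python3 -m inch 'ROWS' [FORCE]. ROWS is JSON, a list of rows, each a list of 5 numbers: the closure, from -1 (fully open) to 1 (shut), then the shift along the world's x, y, z in m, then the turn about the world's z in rad. A call has 1 to 8 rows; each row is the pose to reach, as a shift and turn from the pose measured when the call began; what a row does not reach only later rows make up. A row lasts 1/8 s, in which the tool goes at most 62.5 mm and 10.7 degrees, less where a joint would pass 70% of its speed; a pose out of reach is approached as far as the arm can. A call with a gripper value outside its range is refused whole. The fingers move at their own pace and stop on an object; FORCE is the grip in N (left out, the last holds). Time passes only in rows, so rows that repeat a pose let the fingers close. It gives the time, the measured TCP pose, the force and the opening at its end, in the units of the state.
- robot.read_state(): the state, without advancing time (a new reading comes with each control period).
- robot.read_camera(name): name is "scene" or "top"; returns a dict with "color" (384x512x3 uint8, red, green, blue), "mtx" (3x3 intrinsics, pixels), "R" (3x3) and "t" (3): a world point X has camera coordinates R X + t. Camera axes: x right, y down, z forward; pixel columns grow to the right and rows downward; lengths in m; the calibration is good to about 2 mm. A picture is of the moment at which its call begins. There is no depth.
- robot.close_job(): hands the job in, once; it reports no verdict.
The state is a dict: "t": time; "q": joint angles; "dq": joint speeds; "joint_torque": joint torques, N m; "tool_pos": TCP position; "orientation": TCP orientation; "force": force on the tool from outside, world axes, zero at the start; "wrist_torque": the same for the moment, N m; "opening": finger opening in m.
Only numpy, scipy, OpenCV 4.12 (cv2) and the standard library are available. Lean on these libraries where they do the work, as an engineer would, in place of code of your own. Each camera call takes 0.05 s, during which the arm holds its last target. There are 200 camera calls.

## Working session

There is one attempt and no reset: what is moved stays moved. The work goes in short steps, Python scripts to look and compute and a shell command to move; the robot and the scene stay as the last step left them, time stands still between calls to the robot, and variables do not carry over. Pictures are saved under pics/ and viewed, about 12 in all and at most 16, crops included, and the job is handed in when it is done.

```bash
mkdir -p pics; ls
cat > h.py <<'E'
import numpy as np, cv2, sys
from plant import robot
def shot(n,name):
    c=robot.read_camera(n); cv2.imwrite(f'pics/{name}.png',c['color'][:,:,::-1]); np.savez(f'pics/{name}.npz',**c); return c
def load(name): return dict(np.load(f'pics/{name}.npz'))
def back(c,u,v,z):
    "pixel -> world point at height z"
    d=c['R'].T@np.linalg.solve(c['mtx'],[u,v,1.]); o=-c['R'].T@c['t']
    return o+d*(z-o[2])/d[2]
def proj(c,X):
    p=c['mtx']@(c['R']@np.array(X,float)+c['t']); return p[:2]/p[2]
def crop(name,out,u0,v0,u1,v1,k):
    im=cv2.imread(f'pics/{name}.png')[v0:v1,u0:u1]; cv2.imwrite(f'pics/{out}.png',cv2.resize(im,None,fx=k,fy=k,interpolation=cv2.INTER_CUBIC))
E
python3 - <<'E'
from h import *
for n in('scene','top'):
    c=shot(n,n+'0'); print(n,c['mtx'],c['R'],-c['R'].T@c['t'])
a=cv2.imread('pics/top0.png');cv2.imwrite('pics/top0b.png',cv2.resize(a,(800,600),interpolation=cv2.INTER_CUBIC))
a=cv2.imread('pics/scene0.png');cv2.imwrite('pics/scene0b.png',cv2.resize(a,(800,600),interpolation=cv2.INTER_CUBIC))
print(robot.read_state())
E
```

```text
pics
scene [[375.34323872   0.         261.71581659]
 [  0.         375.34323872 190.96966325]
 [  0.           0.           1.        ]] [[ 0.30167836  0.95322789 -0.01862158]
 [ 0.51805688 -0.18028911 -0.83612972]
 [-0.80037943  0.24259521 -0.54821559]] [ 1.46920046 -0.27331163  0.70259783]
top [[366.10386496   0.         252.24611016]
 [  0.         366.10386496 191.79473684]
 [  0.           0.           1.        ]] [[-0.01573406 -0.99953351  0.02617644]
 [-0.98221119  0.01055145 -0.18748294]
 [ 0.18711928 -0.02866066 -0.98191901]] [ 0.39949677 -0.00436797  1.08703221]
{'t': 0.1, 'q': array([-1.28939541e+00,  1.31064217e-01,  1.48918388e+00,  1.95996078e-05,
        1.52301892e+00, -8.53978498e-02]), 'dq': array([ 0.00038098, -0.00157944, -0.00226677, -0.00064357, -0.00054792,
        0.00081348]), 'joint_torque': array([ 1.56072249e-03, -5.61340821e+01, -4.93096089e+01,  7.70392525e-02,
        2.91462574e-02, -4.40628526e-05]), 'tool_pos': array([ 0.21506004, -0.55957077,  0.21769774]), 'orientation': array([-1.35958811,  0.93580898, -0.93369335]), 'force': array([ 0.78217526, -0.04352651, -0.07515171]), 'wrist_torque': array([-0.07033577, -0.02159039,  0.01754672]), 'opening': 0.09321046346932756}
```

View pics/top0b.png

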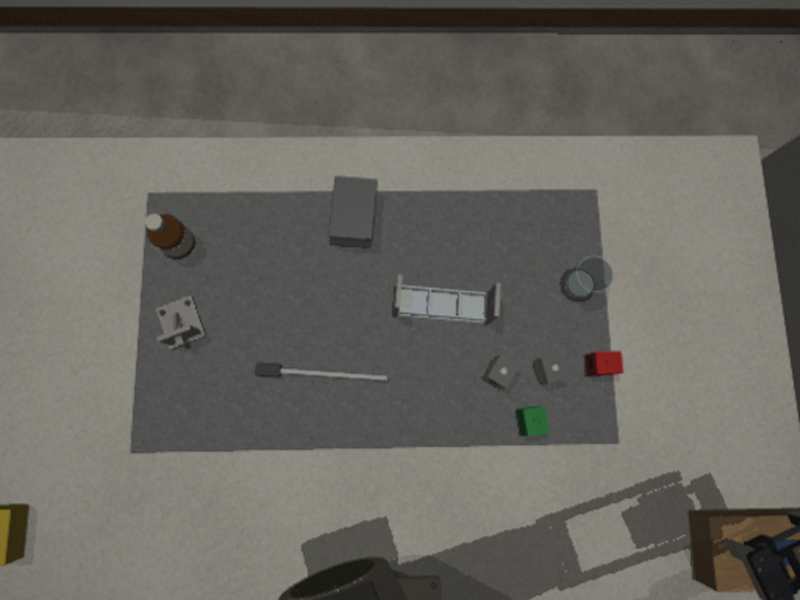

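View pics/scene0b.png

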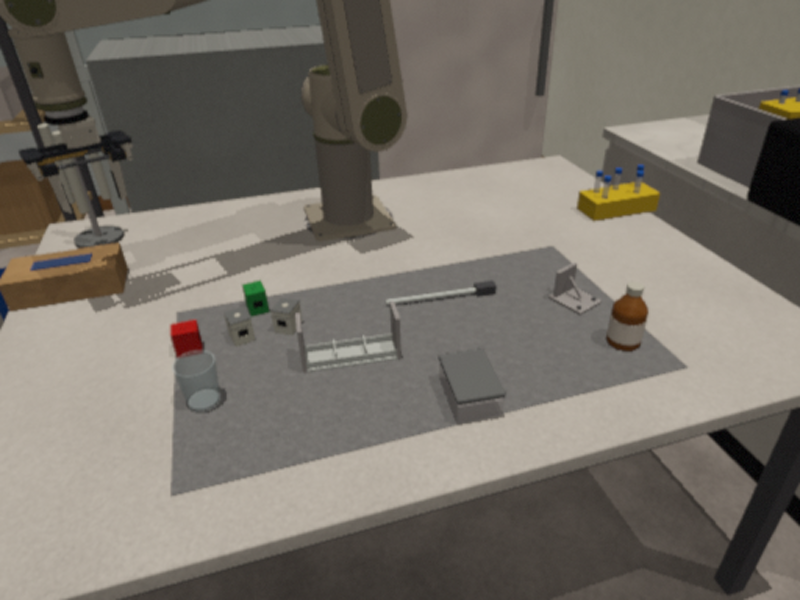

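The top view shows two white boxes with grey lids at (502,373) and (549,371). The red look-alike is at (605,362) and the green one at (534,421). The rack is at (447,303), the rod runs from (268,370) to (386,378), and the press is at (180,325). Next I'll enlarge both areas.

Run:
```python
from h import *
crop('top0','c1',245,170,405,290,5)
crop('top0','c2',90,180,250,250,5)
crop('scene0','c3',100,170,260,245,5)
a=cv2.imread('pics/c2.png');b=cv2.imread('pics/c3.png')
cv2.imwrite('pics/c23.png',np.vstack([a[:250+100],b[:250]]) )
```

```text
(no output)
```

View pics/c1.png

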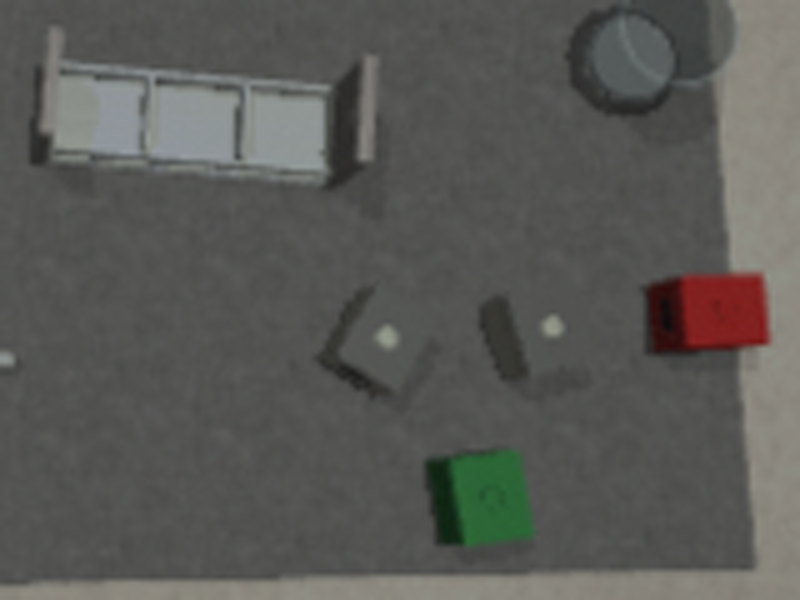

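View pics/c23.png

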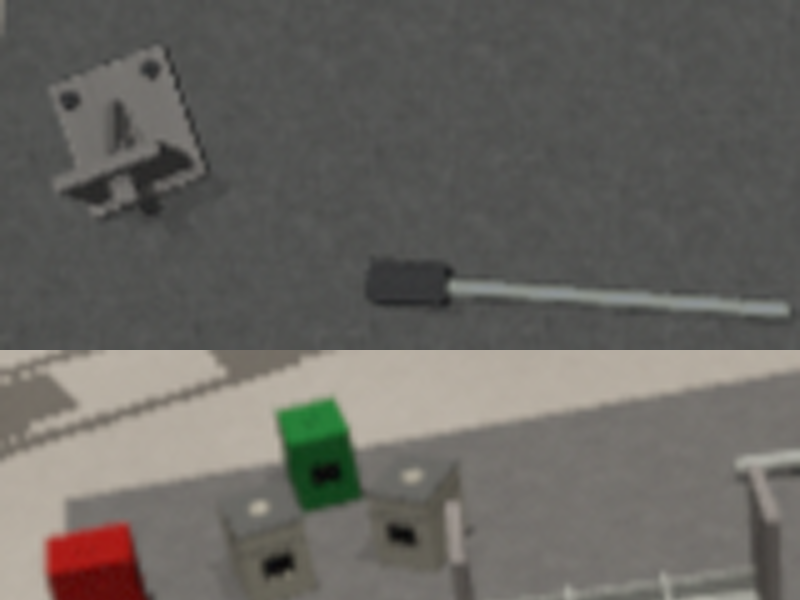

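Run:
```python
from h import *
from scipy.spatial.transform import Rotation as Ro
T=load('top0');S=load('scene0')
t=lambda u,v,z:back(T,245+u/5,170+v/5,z)
t2=lambda u,v,z:back(T,90+u/5,180+v/5,z)
s=lambda u,v,z:back(S,100+u/5,170+(v-350)/5,z)
np.set_printoptions(precision=4,suppress=True)
print('A',t(387,337,.055),s(412,476,.055)); print('B',t(552,326,.055),s(259,508,.055))
print('A lid',[t(*p,.055)[:2] for p in((375,285),(338,345),(395,393),(437,335))])
a,b=t(505,297,.055),t(527,378,.055);print('B edge',a,b,np.linalg.norm(a-b),np.degrees(np.arctan2(*(a-b)[1::-1])))
l,r=t(52,82,.094),t(368,108,.094);print('rack',(l+r)/2,np.linalg.norm(l-r),np.degrees(np.arctan2(*(l-r)[1::-1]))-90)
P=[t2(*p,.008) for p in((50,88),(163,45),(205,172))];print('press',P,np.linalg.norm(P[1]-P[0]),np.linalg.norm(P[2]-P[1]),[np.degrees(np.arctan2(*d[1::-1])) for d in(P[0]-P[1],P[1]-P[2])])
tp=[t2(*p,.07) for p in((54,186),(160,147))];print('plate top',tp,np.linalg.norm(tp[0]-tp[1]))
print('nose',t2(123,205,.05))
h,a,b=t2(410,282,.018),t2(455,288,.012),t2(788,310,.012);print('rod',h,a,b,np.linalg.norm(b-a),np.degrees(np.arctan2(*(b-a)[1::-1])))
print(Ro.from_rotvec(robot.read_state()['orientation']).as_matrix())
```

```text
A [ 0.4632 -0.2302  0.055 ] [ 0.4654 -0.2275  0.055 ]
B [ 0.4681 -0.3243  0.055 ] [ 0.4699 -0.3209  0.055 ]
A lid [array([ 0.4926, -0.2249]), array([ 0.4591, -0.2022]), array([ 0.432 , -0.2331]), array([ 0.4639, -0.2586])]
B edge [ 0.4848 -0.2986  0.055 ] [ 0.4392 -0.3082  0.055 ] 0.046606438100229644 11.816279441340619
rack [ 0.5956 -0.13    0.094 ] 0.17606554145989417 -5.3940870266109044
press [array([0.5925, 0.4152, 0.008 ]), array([0.6177, 0.3502, 0.008 ]), array([0.5413, 0.3219, 0.008 ])] 0.0697260343859841 0.08152944764274919 [np.float64(111.24765824882022), np.float64(20.30624894717006)]
plate top [array([0.5264, 0.3855, 0.07  ]), array([0.5474, 0.3286, 0.07  ])] 0.060699084156235934
nose [0.5176 0.3541 0.05  ]
rod [0.4745 0.1984 0.018 ] [0.4711 0.1735 0.012 ] [ 0.4556 -0.0199  0.012 ] 0.1939694764580785 -94.57290134860534
[[ 0.3586 -0.0004  0.9335]
 [-0.9335  0.0016  0.3586]
 [-0.0017 -1.      0.0002]]
```

Run:
```python
from h import *
T=load('top0');S=load('scene0')
def draw(img,c,off,k,x,y,yaw,col):
    R=np.array([[np.cos(yaw),-np.sin(yaw)],[np.sin(yaw),np.cos(yaw)]])
    for z in(0,.055):
        p=np.array([(proj(c,[*(R@np.array(q)+[x,y]),z])-off+.5)*k-.5 for q in((.024,.02),(-.024,.02),(-.024,-.02),(.024,-.02))])
        cv2.polylines(img,[np.int32(np.round(p))],True,col,1)
im=[]
for name,c,off in(('scene0',S,(140,175)),('top0',T,(305,215))):
    crop(name,'x',off[0],off[1],off[0]+65,off[1]+48,6.15)
    a=cv2.imread('pics/x.png'); b=a.copy()
    draw(b,c,np.array(off),6.15,.4643,-.2289,np.radians(-36),(0,0,255))
    draw(b,c,np.array(off),6.15,.4643,-.2289,np.radians(51),(255,255,0))
    draw(b,c,np.array(off),6.15,.469,-.3226,np.radians(12),(0,0,255))
    im.append(np.hstack([a,b]))
cv2.imwrite('pics/w.png',np.vstack(im))
```

```text
(no output)
```

View pics/w.png

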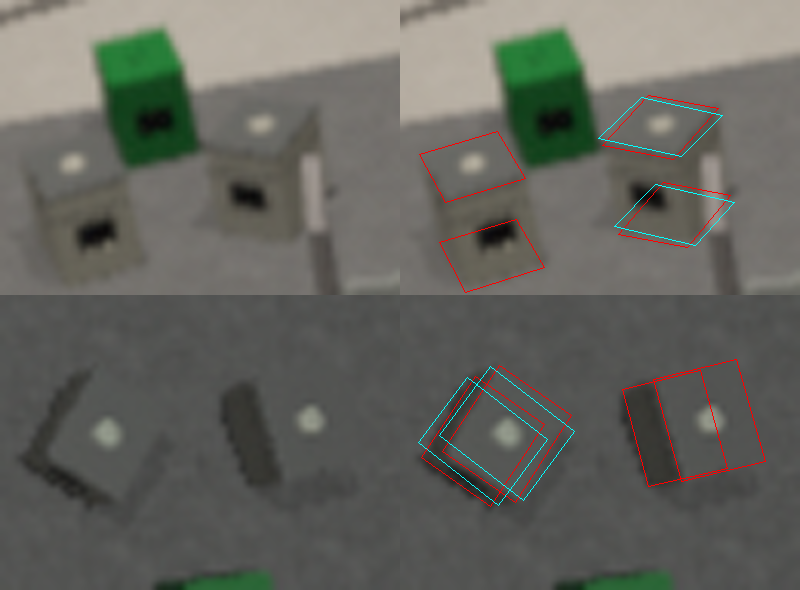

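The scene crop puts box A's button on its lower-left face at (247,197), so A's long axis yaw is about -36°. Box B's yaw is about +12°. The wireframes match for both. The green and red look-alikes are clearly different and I'll leave them alone. Moving to A first.

```bash
python3 -m inch '[[-1,0.249,0.331,-0.05,-1.0],[-1,0.249,0.331,-0.05,-1.0],[-1,0.249,0.331,-0.05,-1.0],[-1,0.249,0.331,-0.05,-1.0],[-1,0.249,0.331,-0.05,-1.0],[-1,0.249,0.331,-0.05,-1.0],[-1,0.249,0.331,-0.05,-1.0],[-1,0.249,0.331,-0.05,-1.0]]' 25
cat >> h.py <<'E'
from scipy.spatial.transform import Rotation as Ro
def tcp():
    s=robot.read_state(); x=Ro.from_rotvec(s['orientation']).as_matrix()[:,0]
    return s['tool_pos'],np.degrees(np.arctan2(x[1],x[0])),s
def go(x,y,z,yaw):
    "print shift and turn (both ways) to the target"
    p,a,s=tcp(); d=(yaw-a+180)%360-180
    print('tcp',p.round(4),'jaw %.1f'%a,'open %.4f t %.1f'%(s['opening'],s['t']),'F',s['force'].round(1),'q6 %.2f'%s['q'][5])
    print('shift',(np.array([x,y,z])-p).round(4),'turn %.3f'%np.radians(d),'half turns',np.radians([d-180,d+180]).round(3))
E
python3 -c "
from h import *
go(.4643,-.2289,.02,-126)"
```

```text
t: 1.1
tool_pos: [0.4653, -0.2247, 0.1665]
orientation: [-0.843, 1.657, -1.651]
force: [0.1, -0.2, -0.5]
opening: 0.0933
tcp [ 0.4653 -0.2247  0.1665] jaw -125.9 open 0.0933 t 1.1 F [ 0.1 -0.2 -0.5] q6 1.65
shift [-0.001  -0.0042 -0.1465] turn -0.001 half turns [-3.143  3.141]
```

```bash
python3 -m inch '[[-1,-0.001,-0.004,-0.05,0],[-1,-0.001,-0.004,-0.1,0],[-1,-0.001,-0.004,-0.1465,0],[-1,-0.001,-0.004,-0.1465,0],[1,-0.001,-0.004,-0.1465,0],[1,-0.001,-0.004,-0.1465,0],[1,-0.001,-0.004,-0.1465,0],[1,-0.001,-0.004,-0.1465,0]]' 25
python3 -c "
from h import *
go(.4643,-.2289,.17,-126)"
```

```text
t: 2.1
tool_pos: [0.4649, -0.2291, 0.021]
orientation: [-0.842, 1.655, -1.652]
force: [0.2, -0.4, -0.1]
opening: 0.0574
tcp [ 0.4649 -0.2291  0.021 ] jaw -125.9 open 0.0574 t 2.1 F [ 0.2 -0.4 -0.1] q6 1.64
shift [-0.0006  0.0002  0.149 ] turn -0.001 half turns [-3.143  3.141]
```

```bash
python3 -m inch '[[1,0,0,0,0],[1,0,0,0,0],[1,0,0,0,0],[1,0,0,0,0],[1,0,0,0,0],[1,0,0,0,0]]' 35; python3 -m inch '[[1,0,0,0.02,0],[1,0,0,0.06,0],[1,0,0,0.1,0],[1,0,0,0.13,0],[1,0,0,0.13,0]]'
python3 - <<'E'
from h import *
# standoff: box centre line through nose, box end 20 mm before nose tip
n=np.array([.52,.352]);u=np.array([np.cos(np.radians(20.5)),np.sin(np.radians(20.5))])
p=n-u*(.024+.03); print(p)
go(*p,.15,-69.5)
E
```

```text
t: 2.85
tool_pos: [0.4651, -0.2292, 0.0213]
orientation: [-0.842, 1.655, -1.653]
force: [-0.9, 1.0, 5.4]
opening: 0.04
t: 3.48
tool_pos: [0.4665, -0.23, 0.1535]
orientation: [-0.839, 1.65, -1.656]
force: [0.1, -0.1, -1.5]
opening: 0.0399
[0.4694197 0.3330888]
tcp [ 0.4665 -0.23    0.1535] jaw -125.9 open 0.0399 t 3.5 F [ 0.1 -0.1 -1.5] q6 1.64
shift [ 0.0029  0.5631 -0.0035] turn 0.985 half turns [-2.157  4.127]
```

```bash
python3 -m inch '[[1,0.002,0.07,0,0.12],[1,0.002,0.14,0,0.24],[1,0.002,0.21,0,0.37],[1,0.002,0.28,0,0.5],[1,0.002,0.35,0,0.62],[1,0.002,0.42,0,0.74],[1,0.002,0.49,0,0.86],[1,0.003,0.563,0,0.985]]'; python3 -m inch '[[1,0,0.1,0,0.2],[1,0,0.1,0,0.2]]' >/dev/null; python3 -c "
from h import *
go(.4694,.3331,.043,-69.5)"
```

```text
t: 4.47
tool_pos: [0.4675, 0.2723, 0.1508]
orientation: [-1.356, 0.939, -0.937]
force: [1.0, 0.2, -1.2]
opening: 0.0402
tcp [0.4656 0.3745 0.1476] jaw -57.5 open 0.0402 t 4.7 F [ 0.3 -0.4 -1.8] q6 1.59
shift [ 0.0038 -0.0414 -0.1046] turn -0.209 half turns [-3.351  2.933]
```

```bash
python3 -m inch '[[1,0.004,-0.041,0,-0.209],[1,0.004,-0.041,0,-0.209],[1,0.004,-0.041,-0.04,-0.209],[1,0.004,-0.041,-0.08,-0.209],[1,0.004,-0.041,-0.105,-0.209],[1,0.004,-0.041,-0.105,-0.209]]'
python3 - <<'E'
from h import *
go(.4694,.3331,.043,-69.5)
T=shot('top','top1');S=shot('scene','scene1')
crop('top1','a',90,180,170,240,5);crop('scene1','b',330,150,410,210,5)
cv2.imwrite('pics/p1.png',np.hstack([cv2.imread('pics/a.png'),cv2.imread('pics/b.png')]))
E
```

```text
t: 5.48
tool_pos: [0.4668, 0.3319, 0.0386]
orientation: [-1.364, 0.948, -0.936]
force: [-0.2, 0.6, -1.0]
opening: 0.0407
tcp [0.4668 0.3319 0.0386] jaw -69.5 open 0.0407 t 5.5 F [-0.2  0.6 -1. ] q6 1.74
shift [0.0026 0.0012 0.0044] turn -0.001 half turns [-3.142  3.141]
```

View pics/p1.png

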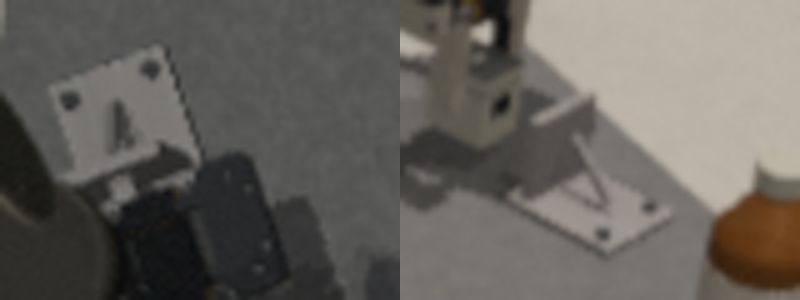

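The box is upright in the grip. Its button is at about (501,103) in the scene half, and the nose shows at about (121,190) in the top half.

Run:
```python
from h import *
np.set_printoptions(precision=4,suppress=True)
T=load('top1');S=load('scene1')
u=np.array([np.cos(np.radians(20.5)),np.sin(np.radians(20.5)),0])
p,a,s=tcp()
b=p+u*.024+[0,0,.007]; print('expected button px',proj(S,b),'seen',(350.2,170.6))
# seen point on plane of end face
d=S['R'].T@np.linalg.solve(S['mtx'],[350.2,170.6,1]);o=-S['R'].T@S['t']
X=o+d*((b-o)@u)/(d@u);print('button seen',X,'expected',b,'lateral',(X-b)@[-u[1],u[0],0])
print('nose end from px',back(T,90+121/5,180+205/5,.05),back(T,90+121/5,180+195/5,.054))
# lateral offset of plate and base relative to line through tcp
w=np.array([-u[1],u[0],0])
for n,q in(('basemid',(np.array([.5925,.4152,0])+[.6177,.3502,0])/2),('platemid',np.array([.5369,.35705,0])),('nose',np.array([.5176,.3541,0]))): print(n,'lat',(q-p)@w,'along',(q-p)@u)
```

```text
expected button px [350.115  170.2709] seen (350.2, 170.6)
button seen [0.4917 0.3425 0.0479] expected [0.4919 0.3418 0.0495] lateral 0.0006970701425079795
nose end from px [0.5176 0.3552 0.05  ] [0.5228 0.3541 0.054 ]
basemid lat -0.0013277590842374588 along 0.14432683614103614
platemid lat -0.0014692573365632621 along 0.07146297350499015
nose lat 0.002526562163461766 along 0.05235208847778058
```

```bash
python3 -m inch '[[1,0.007,0.0025,0,0],[1,0.014,0.005,0,0],[1,0.021,0.0075,0,0],[1,0.0262,0.0098,0,0],[1,0.0262,0.0098,0,0]]' 40; python3 -m inch '[[1,0.0028,0.001,0,0],[1,0.0028,0.001,0,0]]';python3 -m inch '[[1,0.0028,0.001,0,0],[1,0.0028,0.001,0,0]]'; python3 -c "
from h import *
go(.4694,.3331,.043,-69.5)"
```

```text
t: 6.2
tool_pos: [0.4961, 0.3434, 0.0425]
orientation: [-1.358, 0.945, -0.938]
force: [0.8, -0.3, -1.2]
opening: 0.0397
t: 6.45
tool_pos: [0.4987, 0.3443, 0.0423]
orientation: [-1.359, 0.945, -0.938]
force: [-1.0, 0.5, -1.9]
opening: 0.04
t: 6.7
tool_pos: [0.5012, 0.3453, 0.0421]
orientation: [-1.359, 0.945, -0.938]
force: [-2.3, -0.5, -1.5]
opening: 0.0401
tcp [0.5012 0.3453 0.0421] jaw -69.5 open 0.0401 t 6.7 F [-2.3 -0.5 -1.5] q6 1.73
shift [-0.0318 -0.0122  0.0009] turn -0.000 half turns [-3.142  3.141]
```

```bash
python3 -m inch '[[1,0.002,0.0007,0.0005,0],[1,0.0038,0.0014,0.0005,0],[1,0.0038,0.0014,0.0005,0]]' 50; python3 -m inch '[[1,0.0019,0.0007,0,0],[1,0.0019,0.0007,0,0]]';python3 -m inch '[[1,0.0019,0.0007,0,0],[1,0.0019,0.0007,0,0]]'
```

```text
t: 7.08
tool_pos: [0.5049, 0.3466, 0.0423]
orientation: [-1.359, 0.946, -0.938]
force: [-1.9, -0.3, -1.7]
opening: 0.0396
t: 7.32
tool_pos: [0.5057, 0.3469, 0.042]
orientation: [-1.362, 0.947, -0.937]
force: [-7.7, -2.7, 1.5]
opening: 0.0399
t: 7.58
tool_pos: [0.5058, 0.3468, 0.0414]
orientation: [-1.366, 0.949, -0.935]
force: [-10.8, -5.0, 2.9]
opening: 0.0401
```

```bash
python3 -m inch '[[1,0.003,0.0011,0.0005,0],[1,0.003,0.0011,0.0005,0]]' 55; python3 -m inch '[[1,0.003,0.0011,0.0005,0],[1,0.003,0.0011,0.0005,0]]'; python3 -m inch '[[1,-0.005,-0.0018,0.001,0],[1,-0.02,-0.007,0.001,0],[1,-0.04,-0.015,0.001,0],[1,-0.056,-0.021,0.002,0],[1,-0.056,-0.021,0.002,0]]';python3 -c "
from h import *
go(.4694,.3331,.15,110.5)"
```

```text
t: 7.82
tool_pos: [0.5058, 0.3467, 0.0408]
orientation: [-1.372, 0.953, -0.933]
force: [-14.2, -5.0, 3.9]
opening: 0.0404
t: 8.07
tool_pos: [0.5058, 0.3467, 0.0408]
orientation: [-1.379, 0.957, -0.931]
force: [-16.9, -7.2, 7.6]
opening: 0.0401
t: 8.7
tool_pos: [0.45, 0.3258, 0.0434]
orientation: [-1.377, 0.955, -0.931]
force: [0.2, -0.2, -1.4]
opening: 0.0398
tcp [0.45   0.3258 0.0434] jaw -69.4 open 0.0398 t 8.7 F [ 0.2 -0.2 -1.4] q6 1.74
shift [0.0194 0.0073 0.1066] turn 3.140 half turns [-1.000e-03  6.282e+00]
```

```bash
python3 -m inch '[[1,0,0,0.01,0.18],[1,0,0,0.02,0.36],[1,0,0,0.02,0.54],[1,0,0,0.02,0.72],[1,0,0,0.02,0.9],[1,0,0,0.02,1.08],[1,0,0,0.02,1.26],[1,0,0,0.02,1.44]]' 35;  python3 -m inch '[[1,0,0,0,0.18],[1,0,0,0,0.36],[1,0,0,0,0.54],[1,0,0,0,0.72],[1,0,0,0,0.9],[1,0,0,0,1.08],[1,0,0,0,1.26],[1,0,0,0,1.44]]'
python3 - <<'E'
from h import *
go(.4694,.3331,.043,110.5)
print('tool y',Ro.from_rotvec(robot.read_state()['orientation']).as_matrix()[:,1])
E
```

```text
t: 9.7
tool_pos: [0.4515, 0.3263, 0.064]
orientation: [-1.586, -0.187, 0.181]
force: [-0.6, -0.0, -1.7]
opening: 0.0401
t: 10.7
tool_pos: [0.4529, 0.3269, 0.0648]
orientation: [-1.172, -1.31, 1.274]
force: [-0.2, 1.3, -1.1]
opening: 0.0403
tcp [0.4529 0.3269 0.0648] jaw 96.2 open 0.0403 t 10.7 F [-0.2  1.3 -1.1] q6 -1.14
shift [ 0.0165  0.0062 -0.0218] turn 0.249 half turns [-2.893  3.39 ]
tool y [ 0.02537226  0.00465738 -0.99966722]
```

```bash
python3 -m inch '[[1,0,0,0,0.125],[1,0,0,0,0.249],[1,0.0165,0.0062,-0.011,0.249],[1,0.0165,0.0062,-0.0215,0.249],[1,0.0165,0.0062,-0.0215,0.249]]' 50
python3 - <<'E'
from h import *
go(.4946,.3426,.043,110.5)
print('tool y',Ro.from_rotvec(robot.read_state()['orientation']).as_matrix()[:,1])
S=shot('scene','scene2'); p,a,s=tcp();u=np.array([np.cos(np.radians(20.5)),np.sin(np.radians(20.5)),0])
print(proj(S,p+u*.024+[0,0,.007]))
im=S['color'][150:200,330:380].astype(int).sum(2); v,w=np.where(im<120); print(len(v), (330+w.mean(),150+v.mean()) if len(v) else '')
crop('scene2','s2',330,150,380,190,10)
E
```

```text
t: 11.32
tool_pos: [0.4687, 0.3325, 0.042]
orientation: [-1.031, -1.488, 1.452]
force: [-0.9, -0.6, -2.0]
opening: 0.0399
tcp [0.4687 0.3325 0.042 ] jaw 110.5 open 0.0399 t 11.3 F [-0.9 -0.6 -2. ] q6 -1.40
shift [0.0259 0.0101 0.001 ] turn 0.000 half turns [-3.141  3.142]
tool y [ 0.02153675  0.00956237 -0.99972233]
[349.8541569  170.20458153]
35 (np.float64(349.0571428571429), np.float64(155.65714285714284))
```

View pics/s2.png

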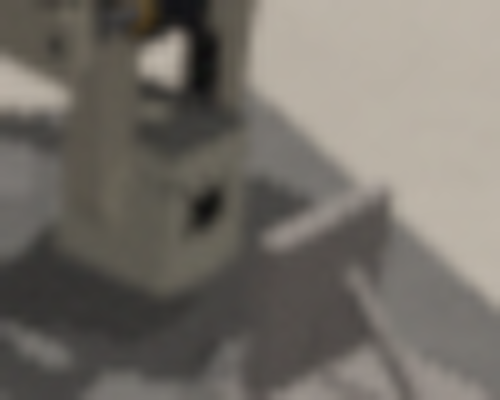

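The unlocked end now faces the nose. Its button is at about (205,208) in the crop, within 0.5 px of where I predicted.

```bash
python3 -m inch '[[1,0.01,0.0037,0.001,0],[1,0.02,0.0075,0.001,0],[1,0.028,0.0106,0.001,0],[1,0.028,0.0106,0.001,0]]'; python3 -m inch '[[1,0.0019,0.0007,0,0],[1,0.0038,0.0014,0,0],[1,0.0056,0.0021,0,0],[1,0.0056,0.0021,0,0]]'; python3 -m inch '[[1,0.0019,0.0007,0,0],[1,0.0038,0.0014,0,0],[1,0.0038,0.0014,0,0]]'
```

```text
t: 11.88
tool_pos: [0.4976, 0.3436, 0.0437]
orientation: [-1.032, -1.49, 1.452]
force: [0.3, 0.2, -1.4]
opening: 0.0398
t: 12.38
tool_pos: [0.503, 0.3457, 0.0435]
orientation: [-1.031, -1.489, 1.452]
force: [-3.3, -0.6, -1.5]
opening: 0.0397
t: 12.75
tool_pos: [0.5049, 0.3463, 0.0426]
orientation: [-1.029, -1.485, 1.455]
force: [-9.9, -3.6, 2.5]
opening: 0.0401
```

```bash
python3 -m inch '[[1,0.005,0.0018,0.0005,0],[1,0.005,0.0018,0.0005,0]]' 55; python3 -m inch '[[1,0.004,0.0015,0,0],[1,0.004,0.0015,0,0]]'; python3 -m inch '[[1,-0.005,-0.0018,0.001,0],[1,-0.02,-0.007,0.001,0],[1,-0.04,-0.015,0.001,0],[1,-0.056,-0.021,0.002,0],[1,-0.056,-0.021,0.04,0],[1,-0.056,-0.021,0.08,0],[1,-0.056,-0.021,0.11,0],[1,-0.056,-0.021,0.11,0]]' 40;python3 - <<'E'
from h import *
r=np.radians(-5.4);e=np.array([-np.sin(r),np.cos(r)])
c=np.array([.5956,-.13])
print(c+e*.057,c-e*.057)
go(*(c+e*.057),.15,-5.4)
print('tool y',Ro.from_rotvec(robot.read_state()['orientation']).as_matrix()[:,1])
E
```

```text
t: 13.0
tool_pos: [0.5051, 0.3461, 0.0408]
orientation: [-1.023, -1.475, 1.463]
force: [-20.5, -7.3, 6.0]
opening: 0.0398
t: 13.25
tool_pos: [0.5051, 0.3462, 0.0401]
orientation: [-1.017, -1.467, 1.469]
force: [-21.3, -7.9, 14.8]
opening: 0.0398
t: 14.25
tool_pos: [0.4516, 0.3264, 0.1537]
orientation: [-1.021, -1.474, 1.464]
force: [1.0, -0.2, -1.5]
opening: 0.0399
[ 0.60096417 -0.07325297] [ 0.59023583 -0.18674703]
tcp [0.4516 0.3264 0.1537] jaw 110.5 open 0.0399 t 14.2 F [ 1.  -0.2 -1.5] q6 -1.39
shift [ 0.1494 -0.3997 -0.0037] turn -2.023 half turns [-5.165  1.118]
tool y [ 0.00578249  0.00276389 -0.99997946]
```

```bash
python3 -m inch '[[1,0.01,-0.04,0,-0.17],[1,0.03,-0.09,0,-0.34],[1,0.045,-0.14,0,-0.51],[1,0.06,-0.19,0,-0.68],[1,0.075,-0.24,0,-0.85],[1,0.09,-0.29,0,-1.02],[1,0.105,-0.34,0,-1.19],[1,0.12,-0.39,0,-1.36]]' 40; python3 -c "
from h import *
go(.5956,-.13,.12,-5.4)"
```

```text
t: 15.25
tool_pos: [0.5713, -0.0653, 0.1516]
orientation: [-1.531, -0.442, 0.441]
force: [0.9, -0.4, -1.5]
opening: 0.0397
tcp [ 0.5713 -0.0653  0.1516] jaw 32.3 open 0.0397 t 15.2 F [ 0.9 -0.4 -1.5] q6 -0.76
shift [ 0.0243 -0.0647 -0.0316] turn -0.658 half turns [-3.799  2.484]
```

```bash
python3 -m inch '[[1,0.01,-0.03,0,-0.17],[1,0.024,-0.0647,0,-0.34],[1,0.024,-0.0647,0,-0.51],[1,0.0243,-0.0647,0,-0.658],[1,0.0243,-0.0647,-0.03,-0.658],[1,0.0243,-0.0647,-0.06,-0.658],[1,0.0243,-0.0647,-0.06,-0.658]]'
python3 - <<'E'
from h import *
go(.5956,-.13,.0265,-5.4)
print('tool y',Ro.from_rotvec(robot.read_state()['orientation']).as_matrix()[:,1])
shot('top','top3');shot('scene','scene3')
crop('top3','a',240,165,340,215,8);crop('scene3','b',180,170,280,245,8)
E
python3 -c "
import cv2,numpy as np
a=cv2.imread('pics/a.png');b=cv2.imread('pics/b.png');cv2.imwrite('pics/r1.png',np.vstack([a[:250,:],b[:350,:]]))"
```

```text
t: 16.12
tool_pos: [0.5923, -0.1292, 0.0866]
orientation: [-1.573, 0.081, -0.068]
force: [-1.0, -0.1, -1.7]
opening: 0.0399
tcp [ 0.5923 -0.1292  0.0866] jaw -5.4 open 0.0399 t 16.1 F [-1.  -0.1 -1.7] q6 -0.20
shift [ 0.0033 -0.0008 -0.0601] turn 0.001 half turns [-3.141  3.142]
tool y [-0.0086944  -0.00324352 -0.99995694]
```

View pics/r1.png

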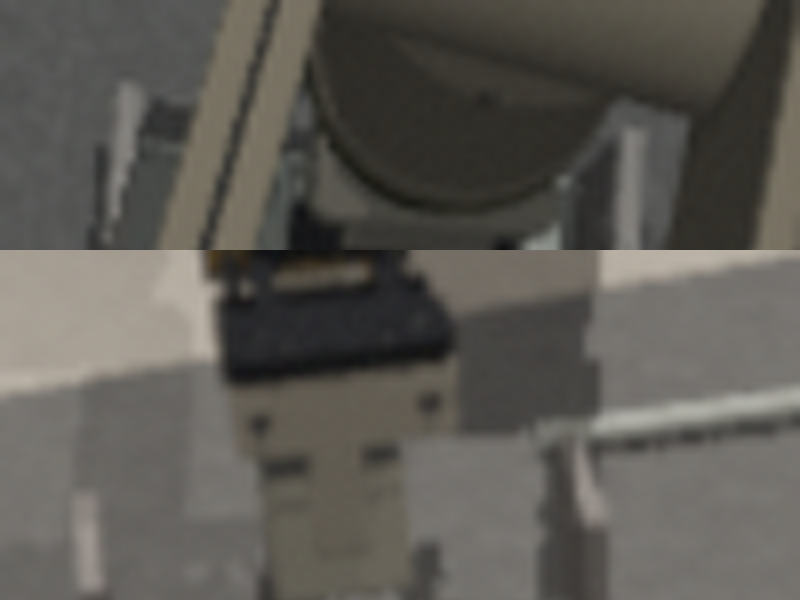

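The arm hides the rack in the top view. I'll check the rack pose with an overlay on the first pictures from both cameras.

```bash
cat >> h.py <<'E'
def rackpts(x,y,yaw):
    r=np.radians(yaw);R=np.array([[np.cos(r),-np.sin(r)],[np.sin(r),np.cos(r)]])
    f=lambda p:[*(R@np.array(p[:2])+[x,y]),p[2]]
    L=[]
    for s in(1,-1):
        L.append([f((a,s*b,.094)) for a,b in((.03,.084),(.03,.092),(-.03,.092),(-.03,.084))])
        L.append([f((a,s*.092,b)) for a,b in((.03,.0),(.03,.094),(-.03,.094),(-.03,0.))])
    for y0 in(-.057,0,.057): L.append([f((a,y0+b,.006)) for a,b in((.023,.027),(-.023,.027),(-.023,-.027),(.023,-.027))])
    return L
def overlay(img,c,off,k,L,col=(0,0,255)):
    for l in L: cv2.polylines(img,[np.int32(np.round([((proj(c,p)-off+.5)*k-.5)*16 for p in l]))],True,col,1,cv2.LINE_AA,4)
E
python3 - <<'E'
from h import *
im=[]
for name,off in(('top0',(246,167)),('scene0',(182,188))):
    crop(name,'x',off[0],off[1],off[0]+88,off[1]+42,9); a=cv2.imread('pics/x.png')
    if name=='top0': a=a[:300]
    overlay(a,load(name),np.array(off),9,rackpts(.5966,-.1285,-5.4)); im.append(a[:300])
cv2.imwrite('pics/ro.png',np.vstack(im))
E
```

```text
(no output)
```

View pics/ro.png

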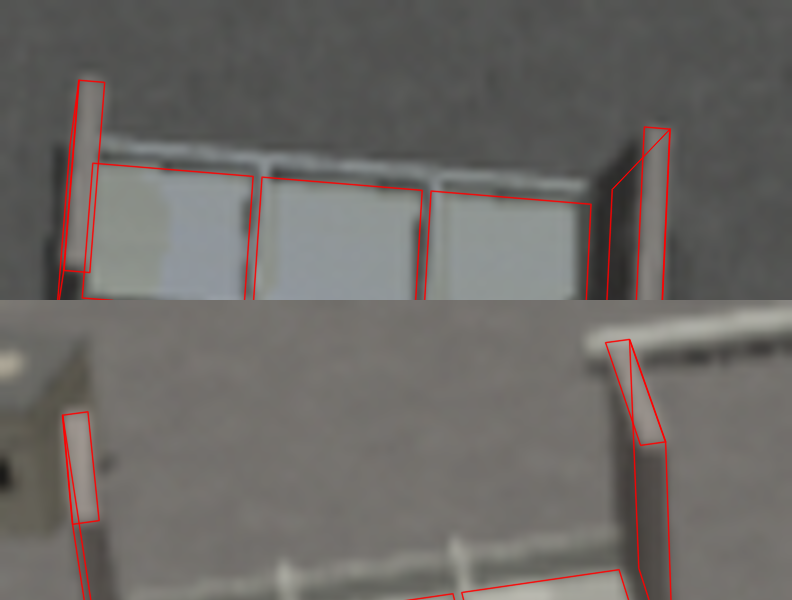

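The overlay fits the plates and bay floors in both views, so the rack is at (0.5966, -0.1287), yaw -5.4°. Lowering A into the middle bay.

```bash
python3 -m inch '[[1,0.0043,0.0005,0,0],[1,0.0043,0.0005,0,0],[1,0.0043,0.0005,-0.01,0],[1,0.0043,0.0005,-0.02,0],[1,0.0043,0.0005,-0.03,0],[1,0.0043,0.0005,-0.03,0]]';python3 -c "
from h import *
go(.5966,-.1287,.0275,-5.4)"
```

```text
t: 16.98
tool_pos: [0.5982, -0.1291, 0.0592]
orientation: [-1.574, 0.078, -0.071]
force: [1.2, -0.0, -0.9]
opening: 0.0397
tcp [ 0.5982 -0.1291  0.0592] jaw -5.4 open 0.0397 t 17.0 F [ 1.2 -0.  -0.9] q6 -0.20
shift [-0.0016  0.0004 -0.0317] turn 0.001 half turns [-3.141  3.142]
```

```bash
python3 -m inch '[[1,-0.0016,0.0004,0,0],[1,-0.0016,0.0004,-0.008,0],[1,-0.0016,0.0004,-0.016,0],[1,-0.0016,0.0004,-0.022,0],[1,-0.0016,0.0004,-0.022,0]]';python3 -m inch '[[1,0,0,-0.003,0],[1,0,0,-0.006,0],[1,0,0,-0.007,0],[1,0,0,-0.007,0]]';python3 -c "
from h import *
go(.5966,-.1287,.0275,-5.4)"
```

```text
t: 17.6
tool_pos: [0.5959, -0.1285, 0.0362]
orientation: [-1.574, 0.08, -0.069]
force: [-0.7, -0.2, -1.4]
opening: 0.0397
t: 18.1
tool_pos: [0.5959, -0.1285, 0.0292]
orientation: [-1.574, 0.08, -0.069]
force: [0.5, -0.4, -0.7]
opening: 0.0397
tcp [ 0.5959 -0.1285  0.0292] jaw -5.4 open 0.0397 t 18.1 F [ 0.5 -0.4 -0.7] q6 -0.20
shift [ 0.0007 -0.0002 -0.0017] turn 0.001 half turns [-3.141  3.142]
```

Below the wall and divider tops with no contact force. Lower the last bit, open, and rise.

```bash
python3 -m inch '[[1,0,0,-0.001,0],[1,0,0,-0.003,0],[1,0,0,-0.003,0]]'; python3 -m inch '[[-0.1,0,0,0.001,0],[-0.1,0,0,0.001,0],[-0.1,0,0,0.001,0],[-0.1,0,0,0.03,0],[-0.1,0,0,0.08,0],[-0.2,0,0,0.13,0],[-0.2,0,0,0.15,0],[-0.2,0,0,0.15,0]]';python3 - <<'E'
from h import *
go(.469,-.3226,.15,-78)
shot('scene','scene4')
crop('scene4','s4',140,175,280,245,5)
E
```

```text
t: 18.48
tool_pos: [0.5963, -0.1287, 0.0274]
orientation: [-1.574, 0.079, -0.07]
force: [-3.6, -0.1, 6.8]
opening: 0.0399
t: 19.48
tool_pos: [0.5972, -0.129, 0.1786]
orientation: [-1.575, 0.077, -0.072]
force: [-0.9, 0.5, -0.8]
opening: 0.0557
tcp [ 0.5972 -0.129   0.1786] jaw -5.4 open 0.0557 t 19.5 F [-0.9  0.5 -0.8] q6 -0.20
shift [-0.1282 -0.1936 -0.0286] turn -1.267 half turns [-4.408  1.875]
```

View pics/s4.png

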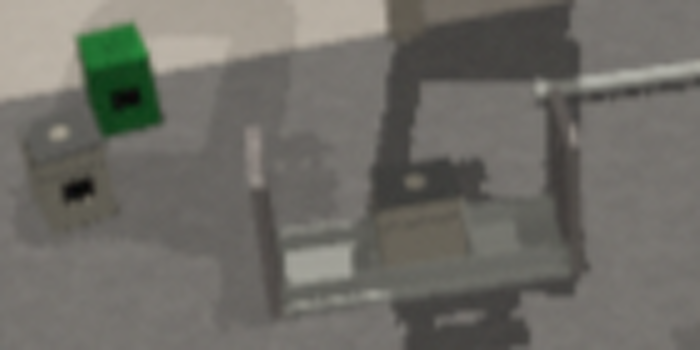

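Box A stands in the middle bay, and B hasn't moved: its label is still at (59,132) in the crop. Now for B.

```bash
python3 -m inch '[[-0.3,-0.02,-0.03,-0.02,-0.18],[-0.3,-0.04,-0.06,-0.03,-0.36],[-0.3,-0.06,-0.09,-0.03,-0.54],[-0.3,-0.08,-0.12,-0.03,-0.72],[-0.3,-0.1,-0.15,-0.03,-0.9],[-0.3,-0.12,-0.18,-0.03,-1.08],[-0.3,-0.128,-0.1936,-0.03,-1.267],[-0.3,-0.128,-0.1936,-0.03,-1.267]]';python3 - <<'E'
from h import *
go(.469,-.3226,.02,-78)
print('tool y',Ro.from_rotvec(robot.read_state()['orientation']).as_matrix()[:,1])
E
```

```text
t: 20.52
tool_pos: [0.4662, -0.3221, 0.1434]
orientation: [-1.3, 1.065, -1.044]
force: [-0.7, 0.5, 0.2]
opening: 0.0605
tcp [ 0.4662 -0.3221  0.1434] jaw -78.1 open 0.0605 t 20.5 F [-0.7  0.5  0.2] q6 0.67
shift [ 0.0028 -0.0005 -0.1234] turn 0.001 half turns [-3.14   3.143]
tool y [-0.00924841  0.00804069 -0.9999249 ]
```

```bash
python3 -m inch '[[-0.3,0.0028,-0.0005,-0.03,0],[-0.3,0.0028,-0.0005,-0.06,0],[-0.3,0.0028,-0.0005,-0.09,0],[-0.3,0.0028,-0.0005,-0.105,0],[-0.3,0.0028,-0.0005,-0.122,0],[-0.3,0.0028,-0.0005,-0.122,0]]'; python3 -m inch '[[1,0,0,0,0],[1,0,0,0,0],[1,0,0,0,0],[1,0,0,0,0],[1,0,0,0,0],[1,0,0,0,0]]' 35; python3 -m inch '[[1,0,0,0.02,0],[1,0,0,0.06,0],[1,0,0,0.1,0],[1,0,0,0.13,0],[1,0,0,0.13,0]]'
python3 - <<'E'
from h import *
go(.45,.326,.15,-69.5)
print('tool y',Ro.from_rotvec(robot.read_state()['orientation']).as_matrix()[:,1])
E
```

```text
t: 21.28
tool_pos: [0.4683, -0.3217, 0.02]
orientation: [-1.301, 1.066, -1.041]
force: [-1.0, -0.5, -0.9]
opening: 0.0601
t: 22.02
tool_pos: [0.4689, -0.3223, 0.021]
orientation: [-1.301, 1.064, -1.043]
force: [-1.2, 0.5, 5.5]
opening: 0.0399
t: 22.65
tool_pos: [0.4706, -0.3236, 0.155]
orientation: [-1.301, 1.059, -1.048]
force: [0.3, -0.1, -2.0]
opening: 0.0399
tcp [ 0.4706 -0.3236  0.155 ] jaw -78.0 open 0.0399 t 22.6 F [ 0.3 -0.1 -2. ] q6 0.67
shift [-0.0206  0.6496 -0.005 ] turn 0.148 half turns [-2.993  3.29 ]
tool y [-0.00486683  0.00437673 -0.99997858]
```

```bash
python3 -m inch '[[1,-0.002,0.055,0,0.02],[1,-0.004,0.11,0,0.04],[1,-0.006,0.165,0,0.06],[1,-0.008,0.22,0,0.08],[1,-0.01,0.275,0,0.1],[1,-0.012,0.33,0,0.12],[1,-0.014,0.385,0,0.14],[1,-0.014,0.42,0,0.148]]';python3 -c "
from h import *
go(.45,.326,.15,-69.5)"
```

```text
t: 23.65
tool_pos: [0.455, 0.0986, 0.1532]
orientation: [-1.36, 0.948, -0.933]
force: [0.5, -0.8, -1.4]
opening: 0.0396
tcp [0.455  0.0986 0.1532] jaw -69.4 open 0.0396 t 23.6 F [ 0.5 -0.8 -1.4] q6 1.31
shift [-0.005   0.2274 -0.0032] turn -0.002 half turns [-3.143  3.14 ]
```

```bash
python3 -m inch '[[1,0,0.055,0,0],[1,0,0.11,0,0],[1,0,0.165,0,0],[1,0,0.22,0,0],[1,0.01,0.233,-0.03,0],[1,0.0137,0.234,-0.07,0],[1,0.0137,0.234,-0.11,0],[1,0.0137,0.234,-0.11,0]]' 50;python3 - <<'E'
from h import *
go(.4687,.3325,.043,-69.5)
print('tool y',Ro.from_rotvec(robot.read_state()['orientation']).as_matrix()[:,1])
E
```

```text
t: 24.65
tool_pos: [0.4643, 0.3302, 0.0377]
orientation: [-1.37, 0.953, -0.931]
force: [-1.0, 0.4, -2.0]
opening: 0.0395
tcp [0.4643 0.3302 0.0377] jaw -69.4 open 0.0395 t 24.6 F [-1.   0.4 -2. ] q6 1.73
shift [0.0044 0.0023 0.0053] turn -0.002 half turns [-3.143  3.14 ]
tool y [-0.01730666 -0.00157005 -0.999849  ]
```

```bash
python3 -m inch '[[1,0.0044,0.0023,0.002,0],[1,0.0044,0.0023,0.002,0],[1,0.0044,0.0023,0.002,0]]';python3 - <<'E'
from h import *
go(.4965,.3432,.043,-69.5)
S=shot('scene','scene5'); p,a,s=tcp();u=np.array([np.cos(np.radians(20.5)),np.sin(np.radians(20.5)),0])
print(proj(S,p+u*.024+[0,0,.007]))
im=S['color'][164:180,340:360].astype(int).sum(2); v,w=np.where(im<150); print(len(v), (340+w.mean(),164+v.mean()))
E
```

```text
t: 25.02
tool_pos: [0.4698, 0.333, 0.0413]
orientation: [-1.367, 0.952, -0.932]
force: [-0.6, 0.0, -2.3]
opening: 0.0396
tcp [0.4698 0.333  0.0413] jaw -69.4 open 0.0396 t 25.0 F [-0.6  0.  -2.3] q6 1.73
shift [0.0267 0.0102 0.0017] turn -0.002 half turns [-3.143  3.14 ]
[349.97860279 170.66513376]
7 (np.float64(350.0), np.float64(171.0))
```

Code finds the button within 0.4 px of the prediction, so I'll push.

```bash
python3 -m inch '[[1,0.01,0.0037,0.0015,0],[1,0.02,0.0075,0.0015,0],[1,0.0267,0.0102,0.0015,0],[1,0.0267,0.0102,0.0015,0]]'; python3 -m inch '[[1,0.0019,0.0007,0,0],[1,0.0038,0.0014,0,0],[1,0.0056,0.0021,0,0],[1,0.0056,0.0021,0,0]]'; python3 -m inch '[[1,0.0019,0.0007,0,0],[1,0.0038,0.0014,0,0],[1,0.0038,0.0014,0,0]]'
```

```text
t: 25.58
tool_pos: [0.4969, 0.3433, 0.0424]
orientation: [-1.367, 0.952, -0.932]
force: [-0.6, 0.1, -1.2]
opening: 0.0398
t: 26.08
tool_pos: [0.5021, 0.3452, 0.0421]
orientation: [-1.368, 0.953, -0.931]
force: [-3.8, -0.5, -2.7]
opening: 0.0399
t: 26.45
tool_pos: [0.5057, 0.3466, 0.042]
orientation: [-1.369, 0.953, -0.931]
force: [-4.2, -0.5, -1.1]
opening: 0.0397
```

```bash
python3 -m inch '[[1,0.003,0.0011,0.0005,0],[1,0.003,0.0011,0.0005,0]]' 55; python3 -m inch '[[1,0.005,0.0018,0.0005,0],[1,0.005,0.0018,0.0005,0]]';  python3 -m inch '[[1,0.005,0.0018,0.0005,0],[1,0.005,0.0018,0.0005,0]]'
```

```text
t: 26.7
tool_pos: [0.5059, 0.3467, 0.0418]
orientation: [-1.375, 0.956, -0.929]
force: [-15.3, -6.1, 6.9]
opening: 0.0394
t: 26.95
tool_pos: [0.5059, 0.3467, 0.0409]
orientation: [-1.385, 0.962, -0.925]
force: [-23.5, -8.3, 11.0]
opening: 0.0396
t: 27.2
tool_pos: [0.5058, 0.3467, 0.0407]
orientation: [-1.396, 0.968, -0.921]
force: [-26.5, -10.7, 16.8]
opening: 0.0401
```

```bash
python3 -m inch '[[1,-0.005,-0.0018,0.001,0],[1,-0.02,-0.007,0.001,0],[1,-0.04,-0.015,0.001,0],[1,-0.056,-0.021,0.02,0.09],[1,-0.056,-0.021,0.02,0.27],[1,-0.056,-0.021,0.02,0.45],[1,-0.056,-0.021,0.02,0.63],[1,-0.056,-0.021,0.02,0.81]]' 40; python3 -m inch '[[1,0,0,0,0.18],[1,0,0,0,0.36],[1,0,0,0,0.54],[1,0,0,0,0.72],[1,0,0,0,0.9],[1,0,0,0,1.08],[1,0,0,0,1.26],[1,0,0,0,1.44]]'
python3 - <<'E'
from h import *
go(.4687,.3325,.043,110.5)
print('tool y',Ro.from_rotvec(robot.read_state()['orientation']).as_matrix()[:,1])
E
```

```text
t: 28.2
tool_pos: [0.451, 0.3261, 0.0614]
orientation: [-1.592, 0.319, -0.304]
force: [0.5, -1.2, -1.5]
opening: 0.0396
t: 29.2
tool_pos: [0.452, 0.3266, 0.0621]
orientation: [-1.451, -0.843, 0.804]
force: [-0.1, 0.8, -1.8]
opening: 0.0399
tcp [0.452  0.3266 0.0621] jaw 60.2 open 0.0399 t 29.2 F [-0.1  0.8 -1.8] q6 -0.48
shift [ 0.0167  0.0059 -0.0191] turn 0.877 half turns [-2.265  4.019]
tool y [ 0.04021472 -0.02158792 -0.99895783]
```

```bash
python3 -m inch '[[1,0,0,0,0.18],[1,0,0,0,0.36],[1,0,0,0,0.54],[1,0,0,0,0.72],[1,0,0,0,0.877],[1,0.0167,0.0059,-0.01,0.877],[1,0.0167,0.0059,-0.02,0.877],[1,0.0167,0.0059,-0.02,0.877]]' 50
python3 - <<'E'
from h import *
go(.4965,.3432,.042,110.5)
print('tool y',Ro.from_rotvec(robot.read_state()['orientation']).as_matrix()[:,1])
S=shot('scene','scene6'); p,a,s=tcp();u=np.array([np.cos(np.radians(20.5)),np.sin(np.radians(20.5)),0])
print(proj(S,p+u*.024+[0,0,.008]))
im=S['color'][164:180,340:360].astype(int).sum(2); v,w=np.where(im<150); print(len(v), (340+w.mean(),164+v.mean()))
E
```

```text
t: 30.2
tool_pos: [0.4678, 0.3319, 0.0409]
orientation: [-1.044, -1.506, 1.44]
force: [0.1, -0.1, -1.8]
opening: 0.0395
tcp [0.4678 0.3319 0.0409] jaw 110.5 open 0.0395 t 30.2 F [ 0.1 -0.1 -1.8] q6 -1.39
shift [0.0287 0.0113 0.0011] turn 0.000 half turns [-3.141  3.142]
tool y [ 0.04063789  0.01607573 -0.99904461]
[349.5719456  170.15483065]
6 (np.float64(350.0), np.float64(170.16666666666666))
```

```bash
python3 -m inch '[[1,0.01,0.0037,0.001,0],[1,0.02,0.0078,0.001,0],[1,0.0287,0.0113,0.001,0],[1,0.0287,0.0113,0.001,0]]'; python3 -m inch '[[1,0.0019,0.0007,0,0],[1,0.0038,0.0014,0,0],[1,0.0056,0.0021,0,0],[1,0.0056,0.0021,0,0]]'; python3 -m inch '[[1,0.003,0.0011,0,0],[1,0.0056,0.0021,0,0],[1,0.0056,0.0021,0,0]]' 55;python3 -m inch '[[1,0.005,0.0018,0.0005,0],[1,0.005,0.0018,0.0005,0]]'; python3 -c "
from h import *
print('tool y',Ro.from_rotvec(robot.read_state()['orientation']).as_matrix()[:,1])"
```

```text
t: 30.75
tool_pos: [0.4975, 0.3437, 0.0425]
orientation: [-1.045, -1.506, 1.44]
force: [-0.2, 0.5, -1.7]
opening: 0.0395
t: 31.25
tool_pos: [0.503, 0.3457, 0.0424]
orientation: [-1.044, -1.506, 1.44]
force: [-2.1, -0.2, -1.8]
opening: 0.04
t: 31.62
tool_pos: [0.505, 0.3465, 0.0409]
orientation: [-1.04, -1.499, 1.446]
force: [-16.0, -6.2, 7.2]
opening: 0.0394
t: 31.88
tool_pos: [0.505, 0.3465, 0.0396]
orientation: [-1.033, -1.489, 1.454]
force: [-22.5, -9.6, 10.4]
opening: 0.0398
tool y [ 0.02298913  0.00801399 -0.99970359]
```

```bash
python3 -m inch '[[1,0.005,0.0018,0.0005,0],[1,0.005,0.0018,0.0005,0]]'; python3 -m inch '[[1,0.004,0.0015,0.0005,0],[1,0.004,0.0015,0.0005,0]]'; python3 -c "
from h import *
print('tool y',Ro.from_rotvec(robot.read_state()['orientation']).as_matrix()[:,1])";  python3 -m inch '[[1,-0.005,-0.0018,0.001,0],[1,-0.02,-0.007,0.001,0],[1,-0.04,-0.015,0.001,0],[1,-0.056,-0.021,0.002,0],[1,-0.056,-0.021,0.04,0],[1,-0.056,-0.021,0.08,0],[1,-0.056,-0.021,0.11,0],[1,-0.056,-0.021,0.11,0]]' 40;python3 - <<'E'
from h import *
go(.6019,-.0720,.15,-5.4)
print('tool y',Ro.from_rotvec(robot.read_state()['orientation']).as_matrix()[:,1])
E
```

```text
t: 32.12
tool_pos: [0.5049, 0.3465, 0.0396]
orientation: [-1.026, -1.479, 1.462]
force: [-29.4, -12.2, 21.8]
opening: 0.0394
t: 32.38
tool_pos: [0.5048, 0.3464, 0.0399]
orientation: [-1.021, -1.47, 1.469]
force: [-25.6, -11.0, 18.2]
opening: 0.0393
tool y [ 0.00358983 -0.00123983 -0.99999279]
t: 33.38
tool_pos: [0.4513, 0.3268, 0.1534]
orientation: [-1.025, -1.477, 1.463]
force: [-0.4, 0.2, -1.9]
opening: 0.04
tcp [0.4513 0.3268 0.1534] jaw 110.6 open 0.0400 t 33.4 F [-0.4  0.2 -1.9] q6 -1.39
shift [ 0.1506 -0.3988 -0.0034] turn -2.024 half turns [-5.166  1.117]
tool y [ 0.01013401  0.00252523 -0.99994546]
```

```bash
python3 -m inch '[[1,0.01,-0.04,0,-0.17],[1,0.03,-0.08,0,-0.34],[1,0.045,-0.12,0,-0.51],[1,0.06,-0.16,0,-0.68],[1,0.075,-0.2,0,-0.85],[1,0.09,-0.24,0,-1.02],[1,0.105,-0.28,0,-1.19],[1,0.12,-0.32,0,-1.36]]' 40; python3 -c "
from h import *
go(.602,-.072,.12,-5.4)"
```

```text
t: 34.38
tool_pos: [0.5711, 0.0054, 0.1513]
orientation: [-1.535, -0.443, 0.442]
force: [1.1, 0.9, -1.7]
opening: 0.0397
tcp [0.5711 0.0054 0.1513] jaw 32.3 open 0.0397 t 34.4 F [ 1.1  0.9 -1.7] q6 -0.64
shift [ 0.0309 -0.0774 -0.0313] turn -0.658 half turns [-3.8    2.483]
```

```bash
python3 -m inch '[[1,0.01,-0.03,0,-0.17],[1,0.024,-0.06,0,-0.34],[1,0.0309,-0.0774,0,-0.51],[1,0.0309,-0.0774,0,-0.658],[1,0.0309,-0.0774,-0.03,-0.658],[1,0.0309,-0.0774,-0.05,-0.658],[1,0.0309,-0.0774,-0.06,-0.658],[1,0.0309,-0.0774,-0.06,-0.658]]'
python3 - <<'E'
from h import *
go(.602,-.072,.0275,-5.4)
print('tool y',Ro.from_rotvec(robot.read_state()['orientation']).as_matrix()[:,1])
E
```

```text
t: 35.38
tool_pos: [0.6011, -0.0718, 0.09]
orientation: [-1.579, 0.078, -0.07]
force: [-0.0, -0.6, -1.7]
opening: 0.0397
tcp [ 0.6011 -0.0718  0.09  ] jaw -5.4 open 0.0397 t 35.4 F [-0.  -0.6 -1.7] q6 -0.10
shift [ 0.0009 -0.0002 -0.0625] turn -0.001 half turns [-3.142  3.141]
tool y [-0.00548638 -0.00873978 -0.99994676]
```

```bash
python3 -m inch '[[1,0.0005,0,-0.01,0],[1,0.0005,0,-0.02,0],[1,0.0005,0,-0.03,0],[1,0.0005,0,-0.04,0],[1,0.0005,0,-0.05,0],[1,0.0005,0,-0.052,0],[1,0.0005,0,-0.052,0]]';python3 -m inch '[[1,0,0,-0.003,0],[1,0,0,-0.006,0],[1,0,0,-0.008,0],[1,0,0,-0.008,0]]';python3 -c "
from h import *
go(.602,-.072,.0275,-5.4)"
```

```text
t: 36.25
tool_pos: [0.6016, -0.0718, 0.0379]
orientation: [-1.579, 0.078, -0.069]
force: [-0.1, -0.7, -1.7]
opening: 0.0397
t: 36.75
tool_pos: [0.6014, -0.0717, 0.0296]
orientation: [-1.578, 0.078, -0.069]
force: [0.2, -0.6, -0.9]
opening: 0.04
tcp [ 0.6014 -0.0717  0.0296] jaw -5.4 open 0.0400 t 36.8 F [ 0.2 -0.6 -0.9] q6 -0.10
shift [ 0.0006 -0.0003 -0.0021] turn -0.001 half turns [-3.142  3.141]
```

```bash
python3 -m inch '[[1,0.0003,0,-0.001,0],[1,0.0003,0,-0.003,0],[1,0.0003,0,-0.003,0]]'; python3 -m inch '[[-0.1,0,0,0.001,0],[-0.1,0,0,0.001,0],[-0.1,0,0,0.001,0],[-0.1,0,0,0.03,0],[-0.1,0,0,0.08,0],[-0.3,0,0.03,0.13,0],[-0.3,-0.03,0.07,0.15,0],[-0.3,-0.07,0.11,0.15,0]]';python3 -m inch '[[-0.3,-0.03,0.04,0,0],[-0.3,-0.06,0.08,0,0],[-0.3,-0.06,0.09,0,0],[-0.3,-0.06,0.09,0,0]]'
python3 - <<'E'
from h import *
go(.475,.2015,.1,-4.6)
shot('scene','scene7');shot('top','top7')
crop('scene7','a',180,180,280,240,8);crop('top7','b',165,215,265,250,8)
a=cv2.imread('pics/a.png');b=cv2.imread('pics/b.png');cv2.imwrite('pics/v7.png',np.vstack([a[100:420],b]))
E
```

```text
t: 37.12
tool_pos: [0.602, -0.0718, 0.027]
orientation: [-1.579, 0.078, -0.07]
force: [-0.7, -1.1, 2.2]
opening: 0.0401
t: 38.12
tool_pos: [0.5332, 0.0391, 0.1799]
orientation: [-1.578, 0.074, -0.074]
force: [0.7, 0.1, 0.3]
opening: 0.0602
t: 38.62
tool_pos: [0.4735, 0.1294, 0.1801]
orientation: [-1.578, 0.072, -0.074]
force: [0.5, -0.9, 0.5]
opening: 0.0607
tcp [0.4735 0.1294 0.1801] jaw -5.3 open 0.0607 t 38.6 F [ 0.5 -0.9  0.5] q6 0.26
shift [ 0.0015  0.0721 -0.0801] turn 0.012 half turns [-3.129  3.154]
```

View pics/v7.png

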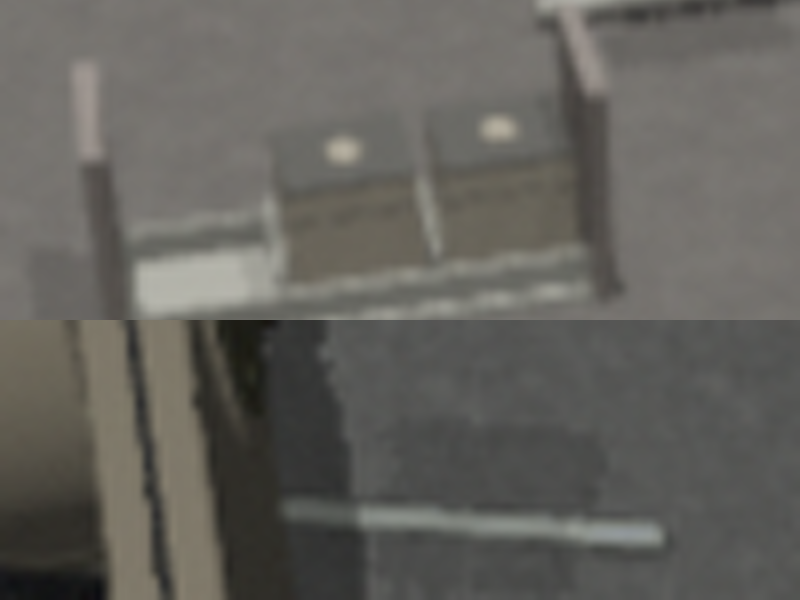

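Both boxes stand in the middle and left bays, with labels at (344,150) and (498,128). The rod is undisturbed. Now I'll grasp its handle.

```bash
python3 -m inch '[[-0.3,0.0015,0.04,-0.02,0.012],[-0.3,0.0015,0.072,-0.06,0.012],[-0.3,0.0015,0.072,-0.1,0.012],[-0.3,0.0015,0.072,-0.12,0.012],[-0.3,0.0015,0.072,-0.12,0.012]]'
python3 - <<'E'
from h import *
go(.475,.2015,.004,-4.6)
print('tool y',Ro.from_rotvec(robot.read_state()['orientation']).as_matrix()[:,1])
E
```

```text
t: 39.35
tool_pos: [0.4742, 0.1988, 0.0577]
orientation: [-1.581, 0.069, -0.063]
force: [0.6, 0.2, 0.3]
opening: 0.0607
tcp [0.4742 0.1988 0.0577] jaw -4.8 open 0.0607 t 39.4 F [0.6 0.2 0.3] q6 0.39
shift [ 0.0008  0.0027 -0.0537] turn 0.004 half turns [-3.138  3.145]
tool y [-0.0044179  -0.01062598 -0.99993378]
```

```bash
python3 -m inch '[[-0.3,0.0008,0.002,-0.025,0.004],[-0.3,0.0008,0.002,-0.04,0.004],[-0.3,0.0008,0.002,-0.053,0.004],[-0.3,0.0008,0.002,-0.053,0.004]]';  python3 -m inch '[[1,0,0,0,0],[1,0,0,0,0],[1,0,0,0,0],[1,0,0,0,0],[1,0,0,0,0],[1,0,0,0,0],[1,0,0,0,0]]' 40;python3 -c "
from h import *
go(.475,.2015,.05,-4.6)"
```

```text
t: 39.85
tool_pos: [0.4745, 0.2005, 0.004]
orientation: [-1.581, 0.067, -0.059]
force: [0.1, 0.1, 0.0]
opening: 0.0603
t: 40.72
tool_pos: [0.4748, 0.2005, 0.0043]
orientation: [-1.581, 0.067, -0.059]
force: [0.6, -0.4, 3.7]
opening: 0.0234
tcp [0.4748 0.2005 0.0043] jaw -4.6 open 0.0234 t 40.7 F [ 0.6 -0.4  3.7] q6 0.39
shift [0.0002 0.001  0.0457] turn 0.000 half turns [-3.142  3.142]
```

```bash
python3 -m inch '[[1,0,0.01,0.03,0],[1,0,0.02,0.06,0],[1,0.03,0.02,0.085,-0.005],[1,0.07,0.02,0.085,-0.01],[1,0.11,0.02,0.085,-0.014],[1,0.14,0.02,0.075,-0.014],[1,0.1548,0.02,0.064,-0.014],[1,0.1548,0.02,0.064,-0.014]]'
python3 - <<'E'
from h import *
go(.6296,.22,.0683,-5.4)
print('tool y',Ro.from_rotvec(robot.read_state()['orientation']).as_matrix()[:,1])
E
```

```text
t: 41.72
tool_pos: [0.6287, 0.2198, 0.0658]
orientation: [-1.582, 0.081, -0.068]
force: [-0.1, -0.2, -1.5]
opening: 0.0237
tcp [0.6287 0.2198 0.0658] jaw -5.4 open 0.0237 t 41.7 F [-0.1 -0.2 -1.5] q6 0.36
shift [0.0009 0.0002 0.0025] turn 0.001 half turns [-3.141  3.142]
tool y [-0.00916537 -0.01190297 -0.99988715]
```

```bash
python3 -m inch '[[1,0.0009,0.0002,0.0025,0],[1,0.0009,0.0002,0.0025,0],[1,0.0009,0.0002,0.0025,0]]'
cat > ins.py <<'E'
from h import *
def look(tag):
    p,a,s=tcp(); print(p.round(4),'%.2f'%a); r=np.radians(a-90); d=np.array([np.cos(r),np.sin(r),0])
    h=p+[0,0,.0077]; tip=h+d*.2225; k=12
    out=[]
    for n in('top','scene'):
        c=shot(n,n+tag); t=np.int32(proj(c,[.606,-.03,.076])); off=t-np.array([26,12]) if n=='top' else t-np.array([22,20])
        crop(n+tag,'x',off[0],off[1],off[0]+60,off[1]+(23 if n=='top' else 26),k); A=cv2.imread('pics/x.png')
        # axis line of rack from y=.084 out to .16, and predicted rod tip
        ry=np.radians(-5.4);e=np.array([-np.sin(ry),np.cos(ry),0]);o=np.array([.5966,-.1287,.076])
        overlay(A,c,off,k,[[o+e*.092,o+e*.13]]); overlay(A,c,off,k,rackpts(.5966,-.1287,-5.4)[:2],(0,200,0))
        q=np.int32((proj(c,tip)-off+.5)*k); cv2.circle(A,tuple(map(int,q)),4,(255,255,0),1)
        print(n,'off',off,'tip px',proj(c,tip).round(2)); out.append(A)
    cv2.imwrite(f'pics/i{tag}.png',np.vstack(out))
E
python3 -c "
from ins import *
look('8')"
```

```text
t: 42.1
tool_pos: [0.6295, 0.2203, 0.0689]
orientation: [-1.582, 0.081, -0.068]
force: [1.0, 0.2, -2.3]
opening: 0.0235
[0.6295 0.2203 0.0689] -5.42
top off [224 174] tip px [240.57 186.2 ]
scene off [233 182] tip px [265.6  200.67]
```

View pics/i8.png

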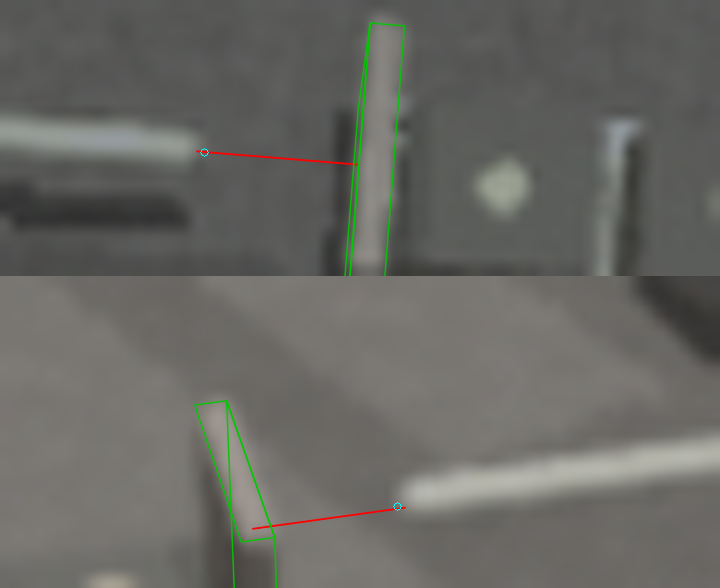

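Tube and bore axis run parallel in both views. At the tip, the tube is about 0.3 px above the bore axis in the top view and about 1 px above it in the scene view. I'll fit the tube's centre line properly.

```bash
cat >> ins.py <<'E'
from scipy.optimize import least_squares
ry=np.radians(-5.4);E_=np.array([-np.sin(ry),np.cos(ry),0]);X_=np.array([np.cos(ry),np.sin(ry),0]);O_=np.array([.5966,-.1287,.076])
def fit(tag,ss):
    "fit tube line in rack frame: lateral x and z offsets from the bore axis at rack-y s"
    obs=[]
    for n in('top','scene'):
        c=load(n+tag); g=cv2.cvtColor(c['color'],cv2.COLOR_RGB2GRAY).astype(float)
        for s in ss:
            q=proj(c,O_+E_*s); u=int(round(q[0])); v0=int(round(q[1]))
            rows=np.arange(v0-6,v0+7); col=g[rows,u]; w=np.clip(col-(col.max()*.5+np.median(col)*.5),0,None)
            pk=np.argmax(col); w[abs(np.arange(13)-pk)>3]=0
            obs.append((c,s,u,(w*rows).sum()/w.sum(),n))
    def res(p):
        r=[]
        for c,s,u,v,n in obs:
            # line point with image column u
            f=lambda t:proj(c,O_+E_*t+X_*(p[0]+p[1]*(t-.13))+np.array([0,0,1])*(p[2]+p[3]*(t-.13)))
            a,b=f(s-.005),f(s+.005); r.append(a[1]+(b[1]-a[1])*(u-a[0])/(b[0]-a[0])-v)
        return np.array(r)
    o=least_squares(res,np.zeros(4),loss='soft_l1',f_scale=.3); np.set_printoptions(precision=4,suppress=True)
    print('lat x %.2f mm, slope %.4f; z %.2f mm, slope %.4f'%(o.x[0]*1e3,o.x[1],o.x[2]*1e3,o.x[3]),'rms %.2f'%np.sqrt((res(o.x)**2).mean())); print(res(o.x).round(2))
E
python3 -c "
from ins import *
fit('8',np.arange(.135,.26,.006))"
```

```text
lat x 0.17 mm, slope -0.0004; z 4.03 mm, slope -0.0044 rms 0.09
[ 0.05 -0.01  0.09 -0.06 -0.08 -0.03  0.04  0.03  0.03 -0.12 -0.03 -0.
  0.06  0.15 -0.03 -0.08 -0.11  0.01  0.03  0.03  0.03 -0.04 -0.15  0.14
  0.08 -0.09 -0.11  0.13  0.05 -0.16  0.05  0.12 -0.01 -0.09  0.14  0.11
  0.04 -0.16 -0.02  0.1  -0.05 -0.11]
```

Run:
```python
import ins; from ins import *
r=np.radians(-4.6);ins.E_=np.array([-np.sin(r),np.cos(r),0]);ins.X_=np.array([np.cos(r),np.sin(r),0]);ins.O_=np.array([.475,.2015,.012])-ins.E_*.33
print(ins.O_+ins.E_*.33)
fit('0',np.arange(.135,.29,.007))
```

```text
[0.475  0.2015 0.012 ]
lat x -0.55 mm, slope 0.0055; z 3.29 mm, slope -0.0020 rms 0.12
[-0.24  0.17  0.09  0.02 -0.03 -0.08 -0.09  0.14  0.09  0.02 -0.07 -0.07
 -0.08  0.1   0.04  0.   -0.07 -0.14  0.12  0.1   0.03  0.03 -0.11 -0.19
  0.14  0.11 -0.16 -0.    0.12 -0.08 -0.2   0.27  0.04 -0.11 -0.07  0.19
  0.02 -0.14  0.13  0.14 -0.05 -0.19  0.28  0.06 -0.08 -0.15]
```

The same fit on the rod lying on the bench, where the true axis is 12 mm up, reads 3.3 mm too high. So the real height error here is about +0.7 mm, which agrees with the kinematics. Correct that and advance carefully.

```bash
python3 -m inch '[[1,-0.0007,-0.01,-0.001,0],[1,-0.0017,-0.02,-0.001,0],[1,-0.0026,-0.03,-0.001,0],[1,-0.0026,-0.03,-0.001,0]]' 40
python3 - <<'E'
from ins import *
p,a,s=tcp(); d=p-O_; print('rack x %.2f y %.2f z %.2f mm'%(d@X_*1e3,d@E_*1e3,d[2]*1e3+7.7),a,s['force'])
E
```

```text
t: 42.7
tool_pos: [0.627, 0.189, 0.0678]
orientation: [-1.582, 0.082, -0.069]
force: [0.5, 0.7, -2.6]
opening: 0.0238
rack x 0.33 y 319.14 z -0.46 mm -5.509160730473979 [ 0.50799412  0.67442695 -2.64073239]
```

```bash
python3 -m inch '[[1,-0.0005,-0.004,0.0003,0.001],[1,-0.0009,-0.008,0.0003,0.001],[1,-0.0009,-0.008,0.0003,0.001]]'; python3 -m inch '[[1,-0.0004,-0.004,0,0],[1,-0.0008,-0.008,0,0],[1,-0.0008,-0.008,0,0]]'
python3 - <<'E'
from ins import *
p,a,s=tcp(); d=p-O_; print('rack x %.2f y %.2f z %.2f mm'%(d@X_*1e3,d@E_*1e3,d[2]*1e3+7.7),a,s['force'],s['wrist_torque'])
look('9'); fit('9',np.arange(.115,.26,.006))
E
```

```text
t: 43.08
tool_pos: [0.6261, 0.1808, 0.0681]
orientation: [-1.582, 0.081, -0.069]
force: [0.8, -0.6, -1.5]
opening: 0.0238
t: 43.45
tool_pos: [0.6252, 0.1724, 0.0681]
orientation: [-1.582, 0.082, -0.069]
force: [0.0, 0.0, -2.0]
opening: 0.0234
rack x 0.16 y 302.48 z -0.24 mm -5.483017142479871 [ 0.04370991  0.02061237 -2.03684095] [ 0.0005635  -0.07936548  0.01325519]
[0.6252 0.1724 0.0681] -5.48
top off [224 174] tip px [257.56 187.65]
scene off [233 182] tip px [249.47 203.17]
lat x 0.18 mm, slope 0.0011; z 3.17 mm, slope -0.0041 rms 0.09
[ 0.08 -0.05 -0.06  0.    0.07  0.05  0.   -0.07 -0.08  0.09  0.03  0.03
 -0.05 -0.09 -0.05  0.08 -0.04  0.01  0.01  0.1  -0.18  0.04 -0.01 -0.11
  0.18  0.07 -0.11 -0.11  0.09  0.04 -0.16  0.02  0.09 -0.01 -0.07  0.11
  0.11 -0.05 -0.05  0.02  0.03 -0.15  0.05  0.14  0.03 -0.17  0.23  0.11
 -0.1  -0.21]
```

View pics/i9.png

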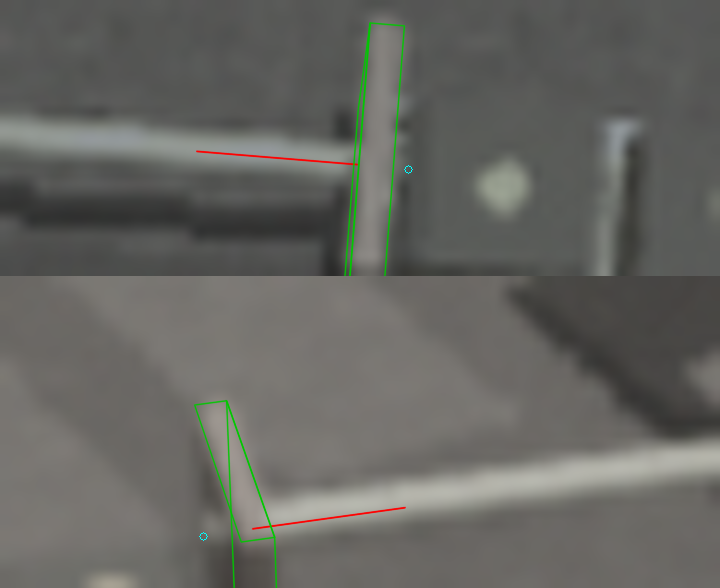

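The tip has entered the near bore, showing just past the plate at (212,525) in the scene half, with zero force. Advance along the axis towards the far plate.

```bash
python3 -m inch '[[1,-0.0015,-0.015,0.0002,0.001],[1,-0.003,-0.03,0.0002,0.001],[1,-0.0045,-0.045,0.0002,0.001],[1,-0.006,-0.06,0.0002,0.001],[1,-0.0073,-0.075,0.0002,0.001],[1,-0.0073,-0.075,0.0002,0.001]]'
python3 - <<'E'
from ins import *
p,a,s=tcp(); d=p-O_; print('rack x %.2f y %.2f z %.2f mm'%(d@X_*1e3,d@E_*1e3,d[2]*1e3+7.7),a,s['force'],s['wrist_torque'])
print(Ro.from_rotvec(s['orientation']).as_matrix()[:,1])
E
```

```text
t: 44.3
tool_pos: [0.6179, 0.0963, 0.0683]
orientation: [-1.582, 0.082, -0.069]
force: [-0.3, 0.2, -2.1]
opening: 0.0237
rack x 0.04 y 226.05 z 0.03 mm -5.512083509269441 [-0.29469632  0.16276799 -2.12368891] [-0.0138169  -0.05293533  0.01849261]
[-0.00879248 -0.01203749 -0.99988889]
```

```bash
python3 -m inch '[[1,-0.0014,-0.015,0,0.001],[1,-0.0028,-0.03,0,0.001],[1,-0.0042,-0.045,0,0.001],[1,-0.0056,-0.06,0,0.001],[1,-0.0069,-0.075,0,0.001],[1,-0.0069,-0.075,0,0.001]]'
python3 - <<'E'
from ins import *
p,a,s=tcp(); d=p-O_; print('rack x %.2f y %.2f z %.2f mm'%(d@X_*1e3,d@E_*1e3,d[2]*1e3+7.7),a,s['force'],s['wrist_torque'])
look('10')
c=load('scene10');crop('scene10','s10',180,185,290,235,7);c=load('top10');crop('top10','t10',225,165,335,200,7)
cv2.imwrite('pics/m10.png',np.vstack([cv2.imread('pics/s10.png'),cv2.imread('pics/t10.png')]))
E
```

```text
t: 45.05
tool_pos: [0.611, 0.02, 0.0684]
orientation: [-1.582, 0.083, -0.07]
force: [-0.2, 0.0, -2.1]
opening: 0.0234
rack x 0.34 y 149.37 z 0.11 mm -5.54875533606659 [-0.24879456  0.0290258  -2.08384427] [-0.02455157 -0.06705278 -0.03328098]
[0.611  0.02   0.0684] -5.55
top off [224 174] tip px [311.59 192.1 ]
scene off [233 182] tip px [196.42 210.4 ]
```

View pics/m10.png

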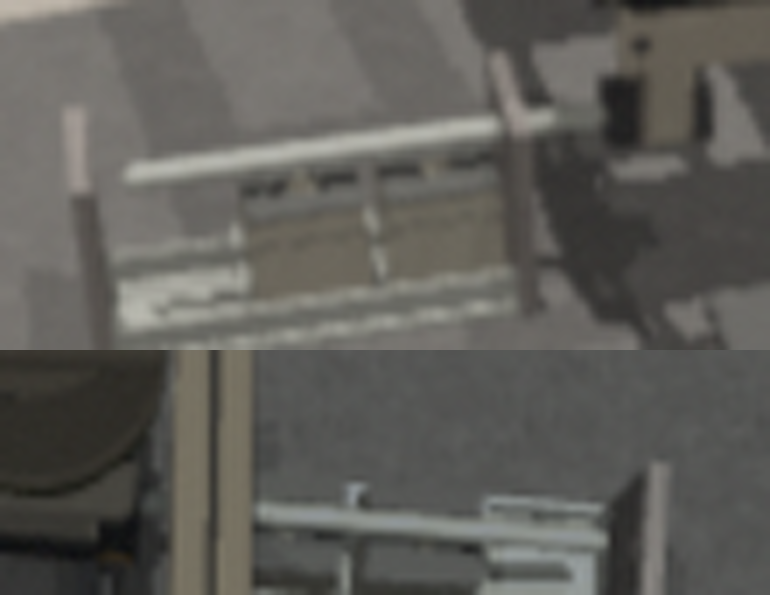

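The tube runs above both boxes and its tip, at (130,172), is about 10 mm short of the far plate. I'll check alignment at the far bore before entering.

```bash
python3 - <<'E'
from ins import *
fit('10',np.arange(-.062,.055,.006))
E
python3 -m inch '[[1,-0.0008,-0.005,0,0.001],[1,-0.0012,-0.01,0,0.001],[1,-0.0012,-0.01,0,0.001]]';python3 -m inch '[[1,-0.0003,-0.003,0,0],[1,-0.0006,-0.006,0,0],[1,-0.0006,-0.006,0,0]]'
python3 - <<'E'
from ins import *
p,a,s=tcp(); d=p-O_; print('rack x %.2f y %.2f z %.2f mm'%(d@X_*1e3,d@E_*1e3,d[2]*1e3+7.7),a,s['force'],s['wrist_torque'])
E
```

```text
lat x 6.45 mm, slope 0.0586; z 7.41 mm, slope 0.0379 rms 0.76
[-3.1  -1.88  0.41 -0.33 -1.08 -1.49  1.45  1.07  0.89  0.82  0.75  0.53
  0.36  0.11 -0.02 -0.03 -0.1  -0.28 -0.42 -0.67  0.09  0.07 -0.1   0.
  0.01 -0.04 -0.15  0.05  0.08 -0.11 -0.01  0.09 -0.07 -0.09  0.1   0.07
 -0.12  0.01  0.05  0.02]
t: 45.52
tool_pos: [0.6098, 0.011, 0.0684]
orientation: [-1.582, 0.081, -0.068]
force: [-0.1, -0.0, -1.4]
opening: 0.0238
t: 45.9
tool_pos: [0.6092, 0.0048, 0.0684]
orientation: [-1.582, 0.081, -0.068]
force: [-0.4, -0.8, -1.9]
opening: 0.0237
rack x 0.00 y 134.06 z 0.06 mm -5.458657557356195 [-0.37959921 -0.78012948 -1.90893422] [-0.03886433 -0.10926822  0.00561434]
```

The far fit is invalid, because the bright bay floor confused the top-view columns. But the tip has passed the far plate's inner face (rack y -88 mm) with no force. Continue to the stop.

```bash
python3 -m inch '[[1,-0.0004,-0.004,0,0],[1,-0.0008,-0.008,0,0],[1,-0.0012,-0.012,0,0],[1,-0.0016,-0.016,0,0],[1,-0.0016,-0.016,0,0]]'; python3 -m inch '[[1,-0.0002,-0.002,0,0],[1,-0.0004,-0.004,0,0],[1,-0.0004,-0.004,0,0]]'
python3 - <<'E'
from ins import *
p,a,s=tcp(); d=p-O_; print('rack x %.2f y %.2f z %.2f mm'%(d@X_*1e3,d@E_*1e3,d[2]*1e3+7.7),a,s['force'],s['wrist_torque'])
E
```

```text
t: 46.52
tool_pos: [0.6076, -0.0116, 0.0684]
orientation: [-1.582, 0.082, -0.069]
force: [-0.5, -0.8, -2.8]
opening: 0.0238
t: 46.9
tool_pos: [0.6073, -0.015, 0.0684]
orientation: [-1.581, 0.081, -0.069]
force: [0.2, 5.1, -1.6]
opening: 0.0239
rack x -0.06 y 114.23 z 0.12 mm -5.478286198182573 [ 0.21386412  5.1475529  -1.59198635] [ 0.76607786 -0.17937845 -0.03403806]
```

```bash
python3 -m inch '[[1,-0.0003,-0.003,0,0],[1,-0.0003,-0.003,0,0]]'; python3 -m inch '[[0.3,0,0,-0.001,0],[0.1,0,0,-0.001,0],[0,0,0,-0.001,0],[-0.2,0,0,-0.001,0],[-0.2,0,0,-0.001,0],[-0.2,0,0,-0.001,0]]'
python3 - <<'E'
from ins import *
go(.6,0,.2,-5.4)
shot('scene','scene11');crop('scene11','s11',170,180,290,240,6.6)
E
```

```text
t: 47.15
tool_pos: [0.6073, -0.015, 0.0685]
orientation: [-1.576, 0.08, -0.069]
force: [0.7, 13.7, -1.4]
opening: 0.0241
t: 47.9
tool_pos: [0.6073, -0.0152, 0.0675]
orientation: [-1.577, 0.08, -0.069]
force: [-0.0, -0.3, 0.5]
opening: 0.0561
tcp [ 0.6073 -0.0152  0.0675] jaw -5.4 open 0.0561 t 47.9 F [-0.  -0.3  0.5] q6 -0.01
shift [-0.0073  0.0152  0.1325] turn 0.001 half turns [-3.141  3.142]
```

View pics/s11.png

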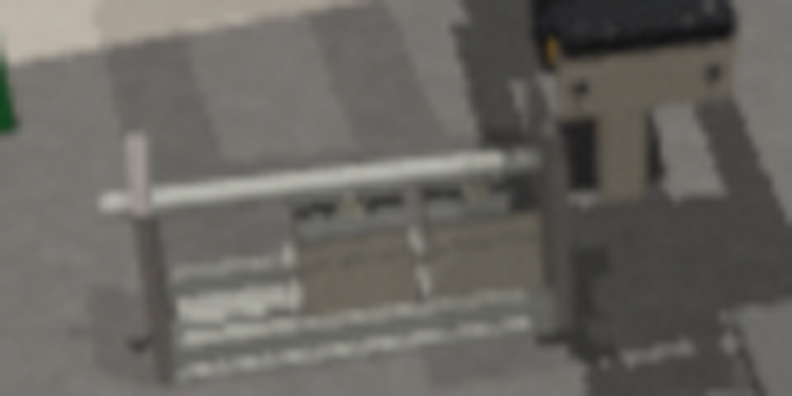

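The rod is through both plates with its tip out of the far one at (105,204), and it has been let go. Retreat straight up and take a last look.

```bash
python3 -m inch '[[-0.2,0,0,0.01,0],[-0.2,0,0,0.03,0],[-0.3,0,0,0.06,0],[-0.3,0,0,0.1,0],[-0.3,-0.03,0.04,0.14,0],[-0.3,-0.08,0.1,0.15,0],[-0.3,-0.1,0.15,0.15,0],[-0.3,-0.12,0.2,0.15,0]]'; python3 -m inch '[[-0.3,-0.03,0.05,0,0],[-0.3,-0.05,0.1,0,0],[-0.3,-0.05,0.1,0,0],[-0.3,-0.05,0.1,0,0]]'
python3 - <<'E'
from h import *
c=shot('scene','scene12');t=shot('top','top12');crop('scene12','a',175,180,295,238,6.6);crop('top12','b',215,160,335,192,6.6)
cv2.imwrite('pics/f.png',np.vstack([cv2.imread('pics/a.png'),cv2.imread('pics/b.png')]))
E
```

```text
t: 48.95
tool_pos: [0.4869, 0.1864, 0.2203]
orientation: [-1.575, 0.078, -0.072]
force: [0.5, -1.0, -0.1]
opening: 0.0603
t: 49.45
tool_pos: [0.4372, 0.2863, 0.2215]
orientation: [-1.575, 0.076, -0.073]
force: [0.2, -0.4, 0.9]
opening: 0.0606
```

View pics/f.png

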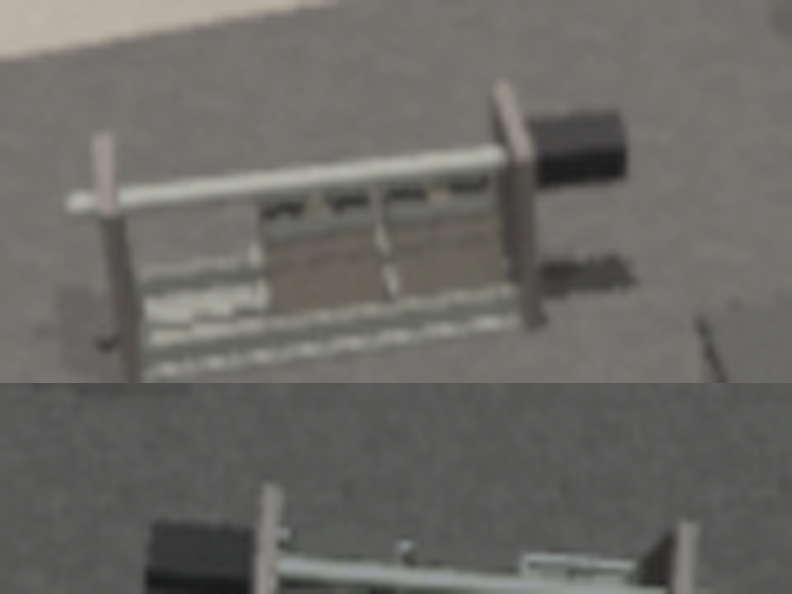

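The handle sits flush against the left plate, at (530,150) in the scene half and (255,560) in the top half. The tip is out of the far plate at (70,203) and both boxes stand in their bays. Handing in.

```bash
python3 -c "
from plant import robot
print(robot.close_job())"
```

```text
the job is handed in; nothing more can be done
None
```

The job is done and handed in at about 49.5 s. Only two white boxes were on the bench, so the third bay is empty. I didn't touch the red and green look-alikes, the bottle, the beaker or the tip box.

- **Locking:** I pressed both ends of each box on the bracket nose and turned the box half round in between. Each push met about 3 N of friction, then a hard stop at the same point (TCP x 0.505–0.506) with 22–32 N, which fits the full 8 mm of travel. That is how I know the buttons are home; I did not check them afterwards in a picture.
- **Placing:** The boxes went into the middle and left bays. The last pictures show both upright.
- **Rod:** It passed through both bores without any notable force. It stopped with the handle centre at 114.2 mm in rack y, against 114.5 mm expected, and held a 14 N push. After release, the last pictures show the handle against the plate and the tip out of the far plate.

**Checks that disagreed:**
- The camera fit read the rod about 3–4 mm too high. The same fit on the rod lying on the bench also read 3.3 mm high, so I treated it as bias and trusted the arm's own position.
- The fit at the far bore was unusable because of the bright bay floor, so I went by force there.

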